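Set up the scanning bench and clamp in a tray of carved figures

TASK

Get the carved figures ready for scanning: slide the length stop until its pointer lines up with the brass mark, draw the side clamp fully back, take the sanding block out of the tray and lay it on the table, and stand every carved figure upright in the tray while the tray is still at the loading end of the rollers. Then push the tray along the rollers until it rests against the stop, leaving the stop on its mark, and only then slide the clamp in until its jaw rests against the side of the tray. Leave the uncarved block where it is.

Things in the scene. Friction and masses are not known exactly. Their poses are not given: they have to be found in the camera images.
- bed: Fixed roller bed: 13 steel rollers (28 mm thick, tops 34 mm above the table) between two aluminium side rails (tops at 45 mm; inner faces at x = -80 and +80 mm). Origin on the table under the row's centre line; y runs along the row from the loading end (-y) to the scanning bay (+y), x across it, away from the robot. The rails, 20 mm wide, run from y = -265 to +315 mm
- stop (a joint): slide of the length stop, a grey bridge across both rails: 0 = nearest the loading end, grows by up to 0.11 m as it slides along the bed's +y. Stiff (about 11 N); stays where it is left
- stop_grip (a point): grip point of the stop: 17 mm below the top of an upright black fin 50 mm long across the row (bed x), 14 mm thick along the row (bed y), standing on the middle of the bridge from 75 to 116 mm above the table
- stop_face (a point): middle of the stop's flat face that the tray comes to rest against (it looks to bed -y; the bridge is 30 mm thick, spans the row, and reaches from 47 to 75 mm above the table); same axes as the bed
- stop_pointer (a point): tip of the stop's steel pointer, a 5 mm wide finger sticking out over the rail on the robot's side, in the plane of the stop's face
- mark: upright brass tab (26 x 8 mm, 52 mm tall) fixed beside the rail on the robot's side; origin at its foot; same axes as the bed. The stop is on the mark when its pointer is level with the middle of this tab along the row (bed y)
- clamp (a joint): slide of the side clamp, beside the bay on the robot's side: 0 = fully back, clear of the row; grows by up to 0.115 m as its jaw slides over the rail into the row (bed +x). About 6 N; stays where it is left. Beyond about 0.055 the jaw is in the tray's way
- clamp_grip (a point): grip point of the clamp: 18 mm below the top of an upright black fin 50 mm long along the row (bed y), 14 mm thick across it (bed x), from 60 to 116 mm above the table, 45 mm behind the jaw's face
- clamp_jaw (a point): middle of the clamp's flat jaw face, which looks to bed +x (90 mm wide, from 49 to 75 mm above the table); same axes as the bed
- tray: loose open plywood tray lying on the rollers at the loading end: 150 mm across the row (x) by 200 mm along it (y), 40 mm high, walls and floor 6 mm; origin at the centre of its underside, axes along the bed's. It has 5 mm of play to each rail
- tray_end (a point): middle of the outside of the tray's leading end wall (the one towards the bay), 20 mm above its underside
- tray_side (a point): middle of the outside of the tray's side wall on the robot's side, 20 mm above its underside
- blank: uncarved square block, 52 x 52 x 100 mm, standing among the figures; not part of the job. Origin: centre of its underside
- sander: cork sanding block left lying in the tray, long side roughly along the row: 100 mm long (its x), 45 mm wide (y), 36 mm high; 0.06 kg. Origin: centre of its underside
- figure1: carved wooden seated figure standing on the mat (it may be absent): round base 56 mm wide and 20 mm high, round body 39 mm wide from 20 to 64 mm, round head 33 mm wide with a topknot up to 102 mm; 0.13 kg. Origin: centre of its underside, z up
- figure2: carved wooden seated figure standing on the mat (it may be absent): round base 56 mm wide and 20 mm high, round body 39 mm wide from 20 to 64 mm, round head 33 mm wide with a topknot up to 102 mm; 0.13 kg. Origin: centre of its underside, z up
- figure3: carved wooden seated figure standing on the mat (it may be absent): round base 56 mm wide and 20 mm high, round body 39 mm wide from 20 to 64 mm, round head 33 mm wide with a topknot up to 102 mm; 0.13 kg. Origin: centre of its underside, z up
- figure4: carved wooden seated figure standing on the mat (it may be absent): round base 56 mm wide and 20 mm high, round body 39 mm wide from 20 to 64 mm, round head 33 mm wide with a topknot up to 102 mm; 0.13 kg. Origin: centre of its underside, z up
Things that resemble listed ones, but are neither listed nor needed, are in the scene too. There is more than one size of the tray; the one meant has the size given above. What is shaped like the sander but pink or purple is not meant.

How it is judged:
On the way, in this order (a step that is already met when the one before it is completed fails the run):
1. with the tray still at the loading end, the sanding block lies on the table, every figure stands in the tray, the stop's pointer is on the mark and the clamp is fully back (x of figure1 in the frame of tray between -0.062 and 0.062 m and y of figure1 in the frame of tray between -0.087 and 0.087 m and z of figure1 in the frame of tray between -0.002 and 0.016 m and angle between each of figure1, figure2, figure3, figure4's own z axis and vertical below 0.15 rad and x of figure2 in the frame of tray between -0.062 and 0.062 m and y of figure2 in the frame of tray between -0.087 and 0.087 m and z of figure2 in the frame of tray between -0.002 and 0.016 m and x of figure3 in the frame of tray between -0.062 and 0.062 m and y of figure3 in the frame of tray between -0.087 and 0.087 m and z of figure3 in the frame of tray between -0.002 and 0.016 m and x of figure4 in the frame of tray between -0.062 and 0.062 m and y of figure4 in the frame of tray between -0.087 and 0.087 m and z of figure4 in the frame of tray between -0.002 and 0.016 m and height (world z) of sander below 0.03 m and y of stop_pointer in the frame of mark between -0.006 and 0.006 m and value of joint clamp below 0.008 m and y of tray in the frame of bed below -0.06 m), for 0.2 s.
2. the tray rests against the stop on its mark while the clamp is still clear of it (y of tray_end in the frame of stop_face between -0.006 and 0.004 m and y of stop_pointer in the frame of mark between -0.006 and 0.006 m and value of joint clamp below 0.04 m), for 0.2 s.
At the end, for the whole second after the job is handed in: figures upright (0.15 rad) on the tray's floor; sanding block on the table; pointer within 6 mm of the mark's middle along the row; tray flat, its end within 6 mm of the stop's face; clamp jaw within 5 mm of the tray's side; all at rest (x of figure1 in the frame of tray between -0.062 and 0.062 m and y of figure1 in the frame of tray between -0.087 and 0.087 m and z of figure1 in the frame of tray between -0.002 and 0.016 m and angle between each of figure1, figure2, figure3, figure4's own z axis and vertical below 0.15 rad and x of figure2 in the frame of tray between -0.062 and 0.062 m and y of figure2 in the frame of tray between -0.087 and 0.087 m and z of figure2 in the frame of tray between -0.002 and 0.016 m and x of figure3 in the frame of tray between -0.062 and 0.062 m and y of figure3 in the frame of tray between -0.087 and 0.087 m and z of figure3 in the frame of tray between -0.002 and 0.016 m and x of figure4 in the frame of tray between -0.062 and 0.062 m and y of figure4 in the frame of tray between -0.087 and 0.087 m and z of figure4 in the frame of tray between -0.002 and 0.016 m and height (world z) of sander below 0.03 m and y of stop_pointer in the frame of mark between -0.006 and 0.006 m and y of tray_end in the frame of stop_face between -0.006 and 0.004 m and x of tray_side in the frame of clamp_jaw between -0.004 and 0.005 m and angle between tray's own z axis and vertical below 0.06 rad and angle between the y axis of tray and the y axis of bed, either way round below 0.06 rad and linear speed of each of tray, figure1, figure2, figure3, figure4 below 0.02 m/s); the robot touches nothing.
It fails at once if the uncarved block is moved by more than 4 cm (distance of blank from where it was at the start of the episode above 0.04 m).
Of figure1, figure2, figure3, figure4 only 2 to 4 are there at a start; the rules pass over those that are not, and their reading is None.
At some moment in a run one of figure1, figure2, figure3, figure4 may be knocked a few centimetres aside while the robot is not near it.
It also fails if it takes over 210 s, if anything falls off the work surface, if the arm or the gripper's body presses on something with over 40 N, if the wrist force passes 120 N, or if a joint passes its speed limit or range.

ROBOT

A 6-joint arm with a two-finger parallel gripper is mounted at the origin on the work surface. World frame = base frame: x ahead of the robot, y to its left, z up, the work surface at z = 0. Lengths are in m, angles in rad, forces in N, time in s.
With the tool pointing down it reaches from about 0.25 to 0.8 m from the base axis. Payload 8.5 kg.
Tool frame: the origin (TCP) lies at the very end of the fingers, on their centre line; the grasp point (between the pads) lies 19 mm behind it (robot.tcp_to_grasp is the distance from the TCP to the grasp point, in m); z points along the fingers, y is the line along which they close (so a half turn about z gives the same grasp; the last joint's range is limited). The gripper opens to 85 mm and grips with 20 to 120 N. Pads are 22 mm wide; open, the fingers measure 114 mm over their backs; the gripper's body (76 mm by 85 mm) begins 54 mm behind the grasp point. The pads swing forward as they close: fully open they stand 13 mm farther back than shut.
Start: joints at [1.221, 0.238, -0.013, 1.319, 0, 1.571], TCP at [0.18, 0.493, 0.231] pointing down, gripper open.
Joint ranges: [-2.66, 2.66], [-1.03, 1.9], [-1.14, 1.46], [-1.82, 2.27], [-1.45, 1.34], [-3.14, 3.14]. Speed limits (rad/s): [2.22, 2.22, 2.79, 3.14, 3.14, 3.14].

INTERFACE

Orientations are given as [roll, pitch, yaw] about the fixed x, y, z axes, in that order (R = Rz(yaw) Ry(pitch) Rx(roll)).
In Python, from cell import get_obs, vision, robot gives the robot as it stands.
- The arm moves only by the tool drive_tool, never from a script. Its argument "commands" is a list of rows, each an object of numbers: "dx", "dy", "dz": the shift along the tool's x, y, z in units of 2.5 cm (1.0 is 2.5 cm); "rx", "ry", "rz": the turn, a rotation vector about the tool's x, y, z in units of 4 degrees (1.0 is 4 degrees); "jaw": the opening, from -1 (shut) to 1 (fully open). A call has 1 to 5 rows; each row shifts and turns the commanded pose from where the row before left it, along the tool's axes as they then stand; what a row does not reach is not made up. A row lasts 1/10 s, in which the tool goes at most 50 mm and 8.59 degrees, less where a joint would pass 70% of its speed; a pose out of reach is approached as far as the arm can. A call with a number of a shift or a turn outside -1 to 1 is refused whole. A call with a gripper value outside its range is refused whole. The fingers move at their own pace and stop on an object; the grip force is fixed at half the most. Time passes only in rows, so rows that do not move let the fingers close. It gives the time, the measured TCP pose, the force, the opening and the grip force at its end, in the units of the state.
- get_obs(): the state, without advancing time (a new reading comes with each control period).
- vision.get_image(name): name is "scene" or "side" or "wrist"; returns a dict with "image" (384x512x3 uint8, red, green, blue), "camera_matrix" (3x3 intrinsics, pixels), "extrinsics" (4x4, takes a point from world to camera coordinates). Camera axes: x right, y up, looking along -z (the intrinsics and any distortion apply to the point x, -y, -z); pixel columns grow to the right and rows downward; lengths in m; the calibration is good to about 2 mm. A picture is of the moment at which its call begins. There is no depth.
- robot.hand_in(): hands the job in; it is judged then, once.
The state is a dict: "time_s": time; "joint_pos": joint angles; "dq": joint speeds; "effort": joint torques, N m; "tcp_pos": TCP position; "eef_rot": TCP orientation; "force": force on the tool from outside, world axes, zero at the start; "torque": the same for the moment, N m; "opening": opening from 0.0 (shut) to 1.0 (fully open); "grip_force": force on a finger pad.
Only numpy, scipy, OpenCV 4.12 (cv2) and the standard library are available. Lean on these libraries where they do the work, as an engineer would, in place of code of your own. Each camera call takes 0.05 s, during which the arm holds its last target. There are 200 camera calls.

## Working session

There is one attempt and no reset: what is moved stays moved. The work goes in short steps, Python scripts to look and compute and a tool call to move; the robot and the scene stay as the last step left them, time stands still between calls to the robot, and variables do not carry over. Pictures are saved under pics/ and viewed, at most 14 in all, crops included, and the job is handed in when it is done.

Besides the shell and the picture viewer there is one more tool, called after "Request:" as name(argument=value, ...), one argument or row to a line, values as JSON. drive_tool: Moves the arm, as the interface text tells. Its arguments: {"type":"object","properties":{"commands":{"type":"array","items":{"type":"object","properties":{"dx":{"type":"number"},"dy":{"type":"number"},"dz":{"type":"number"},"rx":{"type":"number"},"ry":{"type":"number"},"rz":{"type":"number"},"jaw":{"type":"number"}}}}},"required":["commands"]}

```bash
ls; mkdir -p pics; cat > h.py <<'E'
import numpy as np, cv2
from cell import get_obs, vision, robot
def snap(name,fn,crop=None,scale=1):
    d=vision.get_image(name); np.savez(f'pics/{name}.npz',K=d['camera_matrix'],E=d['extrinsics'],im=d['image'])
    im=d['image'][:,:,::-1]
    cv2.imwrite('pics/'+fn,im); return d
def load(name):
    z=np.load(f'pics/{name}.npz'); return z['K'],z['E'],z['im']
def ray(name,u,v,z):
    K,E,_=load(name); d=np.linalg.inv(K)@[u,v,1]; d=np.array([d[0],-d[1],-d[2]])
    R=E[:3,:3];c=-R.T@E[:3,3]; w=R.T@d; return c+w*(z-c[2])/w[2]
def proj(name,p):
    K,E,_=load(name); q=E[:3,:3]@np.array(p)+E[:3,3]; r=K@[q[0],-q[1],-q[2]]; return r[:2]/r[2]
E
python3 - <<'E'
from h import *
a=snap('scene','scene0.png');b=snap('side','side0.png');print(get_obs())
for n,d in(('scene',a),('side',b)):
    print(n,d['camera_matrix'],d['extrinsics'],d.keys())
    cv2.imwrite(f'pics/{n}0b.png',cv2.resize(d['image'][:,:,::-1],(800,600),interpolation=cv2.INTER_CUBIC))
E
```

```text
pics
{'time_s': 0.1, 'joint_pos': array([ 1.22097868e+00,  2.38743010e-01, -1.42052125e-02,  1.31922225e+00,
        1.39815697e-05,  1.57079460e+00]), 'dq': array([-0.0008061 , -0.00118742, -0.00119363, -0.00132492, -0.00197778,
       -0.001388  ]), 'effort': array([-2.96111493e-04, -5.39721966e+01,  3.46997666e+01,  1.34857689e-02,
       -3.08950484e-05, -1.96080703e-05]), 'tcp_pos': array([0.17978972, 0.49282762, 0.23071654]), 'eef_rot': array([-3.14021851e+00, -1.39839319e-05,  2.79177671e+00]), 'force': array([ 0.06253712,  0.19156092, -0.64865961]), 'torque': array([ 0.02990568,  0.02809043, -0.02137856]), 'grip_force': 0.0, 'opening': 0.997719680369861}
scene [[430.54863944   0.         252.79145847]
 [  0.         430.54863944 191.13566535]
 [  0.           0.           1.        ]] [[-0.76033295  0.64942202 -0.01203482  0.44847674]
 [-0.42291461 -0.48090887  0.76802988  0.08728312]
 [ 0.49298787  0.58904812  0.64030092 -1.83280309]
 [ 0.          0.          0.          1.        ]] dict_keys(['image', 'camera_matrix', 'extrinsics'])
side [[416.32119275   0.         252.60844665]
 [  0.         416.32119275 199.43315455]
 [  0.           0.           1.        ]] [[-0.99821123 -0.05775362  0.01545532  0.51155344]
 [ 0.05433601 -0.76854601  0.63748304 -0.17877482]
 [-0.02493882  0.6371825   0.77030936 -1.17725877]
 [ 0.          0.          0.          1.        ]] dict_keys(['image', 'camera_matrix', 'extrinsics'])
```

View pics/scene0b.png

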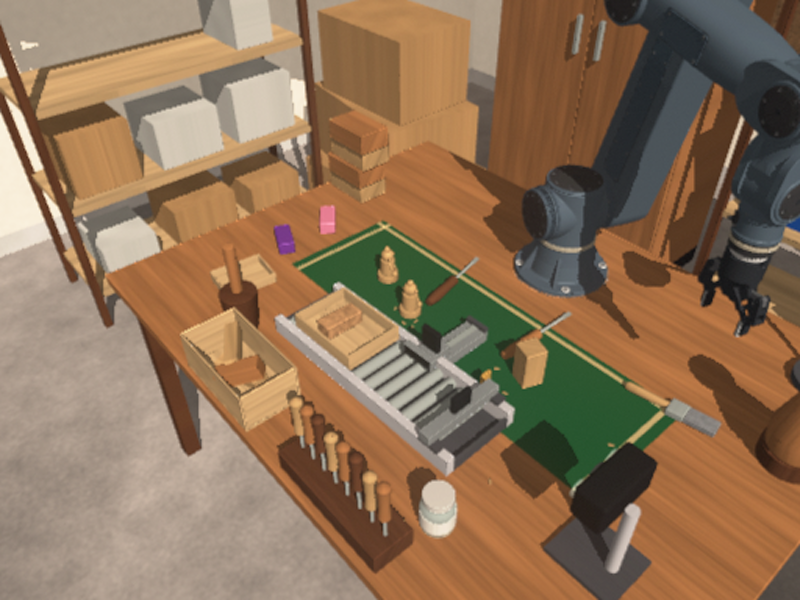

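View pics/side0b.png

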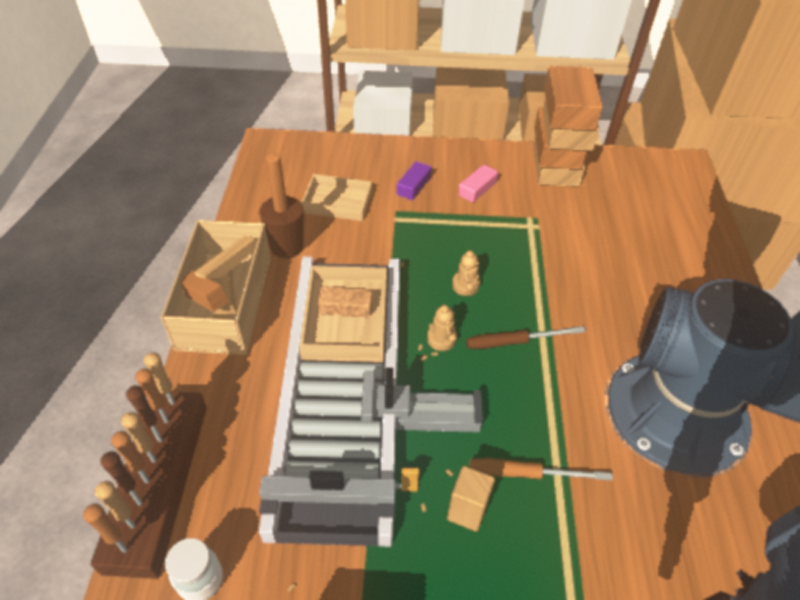

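The two views show two figures (side 800px: (466,275) and (443,330)), the tray at the loading end with the sander at (345,300), the clamp jaw over the row at (385,395), the stop at (328,485) and the brass mark at (410,478). Next I'll enlarge the side view.

```bash
python3 - <<'E'
from h import *
K,E,im=load('side'); im=im[:,:,::-1]
c=im[225:350,160:330]; cv2.imwrite('pics/c1.png',cv2.resize(c,None,fx=4.7,fy=4.7,interpolation=cv2.INTER_CUBIC))
c=im[150:240,180:325]; cv2.imwrite('pics/c2.png',cv2.resize(c,None,fx=5.5,fy=5.5,interpolation=cv2.INTER_CUBIC))
E
```

```text
(no output)
```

View pics/c1.png

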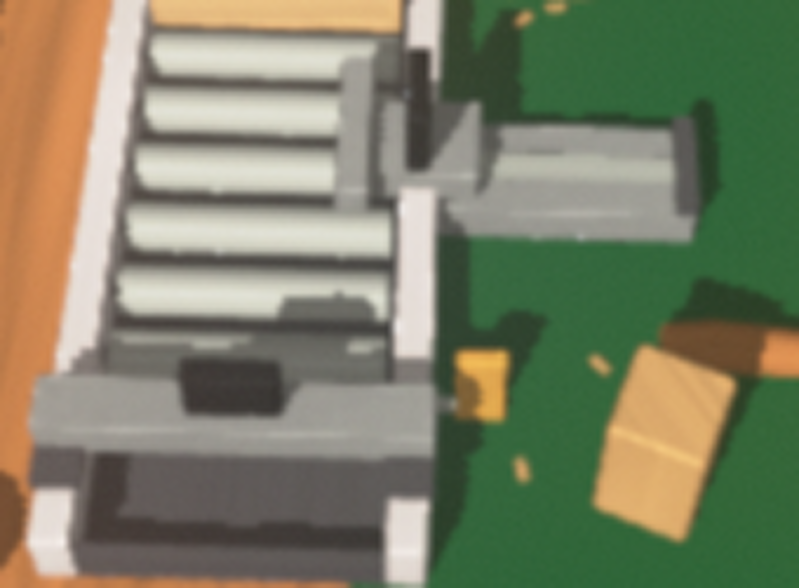

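View pics/c2.png

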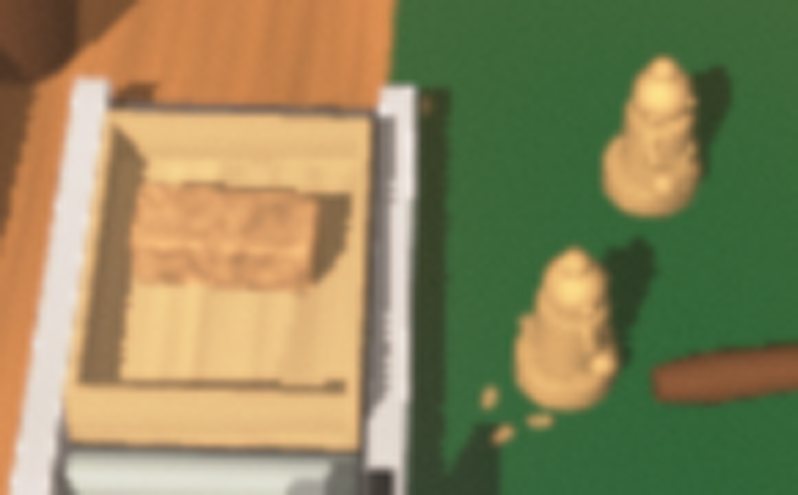

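```bash
python3 - <<'E'
from h import *
np.set_printoptions(precision=4,suppress=True)
c1=lambda u,v:(160+u/4.7,225+v/4.7)
c2=lambda u,v:(180+u/5.5,150+v/5.5)
P=lambda n,uv,z:print(n,ray('side',*uv,z)[:2])
P('railL far outer',c2(74,79),.045);P('railR far outer',c2(415,87),.045);P('railR far inner',c2(381,90),.045);P('railL far inner',c2(108,80),.045)
P('railR outer mid',c2(410,490),.045);P('railR outer c1',c1(437,350),.045);P('railR inner c1',c1(398,350),.045)
P('endR',c1(428,548),.045);P('endL',c1(28,540),.045)
P('mark top L',c1(456,351),.052);P('mark top R',c1(508,351),.052);P('mark bot L',c1(456,418),.0);
P('pointer tip',c1(452,404),.06)
P('stop fin top L',c1(183,360),.116);P('R',c1(284,363),.116)
P('fin top near L',c1(185,378),.116)
P('bridge top edge near L',c1(34,405),.075);P('R',c1(434,412),.075)
P('bridge top far R',c1(434,385),.075)
P('clampfin top far L',c1(407,50),.116);P('far R',c1(430,50),.116);P('fin near top',c1(420,125),.116)
P('jaw face top far',c1(340,60),.075);P('jaw near',c1(337,185),.075)
for n,q in dict(TL=(108,108),TR=(373,112),BL=(70,385),BR=(358,392)).items(): P('tray '+n,c2(*q),.074)
for n,q in dict(TL=(145,185),TR=(315,192),BR=(302,247),BL=(133,240)).items(): P('sander '+n,c2(*q),.076)
P('figA base',c2(650,170),.02);P('figA base bottom',c2(650,216),0);P('figA top',c2(663,58),.102)
P('figB base',c2(563,362),.02);P('figB base bottom',c2(563,410),0);P('figB top',c2(575,250),.102)
P('blank top',c1(670,405),.1)
E
```

```text
railL far outer [ 0.7217 -0.2919]
railR far outer [ 0.5213 -0.2999]
railR far inner [ 0.5411 -0.296 ]
railL far inner [ 0.7017 -0.2925]
railR outer mid [ 0.5086 -0.015 ]
railR outer c1 [0.5025 0.1679]
railR inner c1 [0.5234 0.1693]
endR [0.5009 0.2754]
endL [0.7009 0.2841]
mark top L [0.4923 0.1713]
mark top R [0.4647 0.1695]
mark bot L [0.4904 0.1854]
pointer tip [0.4929 0.205 ]
stop fin top L [0.6265 0.2163]
R [0.5766 0.2146]
fin top near L [0.6242 0.2256]
bridge top edge near L [0.7045 0.2262]
R [0.5017 0.2168]
bridge top far R [0.5026 0.2021]
clampfin top far L [0.5286 0.0238]
far R [0.5159 0.023 ]
fin near top [0.5183 0.0722]
jaw face top far [0.5685 0.0052]
jaw near [0.5627 0.088 ]
tray TL [ 0.6924 -0.2426]
tray TR [ 0.543  -0.2503]
tray BL [ 0.6846 -0.0478]
tray BR [ 0.5378 -0.0535]
sander TL [ 0.6637 -0.1845]
sander TR [ 0.5706 -0.186 ]
sander BR [ 0.5743 -0.1463]
sander BL [ 0.6651 -0.1448]
figA base [ 0.3811 -0.2667]
figA base bottom [ 0.3793 -0.2485]
figA top [ 0.3819 -0.2772]
figB base [ 0.4303 -0.1216]
figB base bottom [ 0.4287 -0.1039]
figB top [ 0.43   -0.1325]
blank top [0.3847 0.2168]
```

Request:
drive_tool(
  commands=[
    {"rz": -1,"dy": -1},
    {"rz": -1,"dy": -1},
    {"rz": -1,"dy": -1},
    {"rz": -1,"dy": -1},
    {"rz": -1,"dy": -1},
  ],
)

```text
invalid input at $.commands[0]: expected keys dx, dy, dz, rx, ry, rz, jaw
```

Request:
drive_tool(
  commands=[
    {"rz": -0.55,"dy": -1,"dx": -1},
    {"dy": -1,"dx": -1},
    {"dy": -1,"dx": -1},
    {"dx": -1},
    {"dx": -1},
  ],
)

```text
invalid input at $.commands[0]: expected keys dx, dy, dz, rx, ry, rz, jaw
```

Request:
drive_tool(
  commands=[
    {"dx": -1},
    {"dx": -1},
    {"dx": -1},
    {"dx": -1},
    {"dx": -1},
  ],
)

```text
invalid input at $.commands[0]: expected keys dx, dy, dz, rx, ry, rz, jaw
```

```bash
python3 - <<'E'
from h import *
print(get_obs())
a=snap('wrist','w1.png');print(a['camera_matrix'],a['extrinsics'])
E
```

```text
{'time_s': 0.1, 'joint_pos': array([ 1.22097868e+00,  2.38743010e-01, -1.42052125e-02,  1.31922225e+00,
        1.39815697e-05,  1.57079460e+00]), 'dq': array([-0.0008061 , -0.00118742, -0.00119363, -0.00132492, -0.00197778,
       -0.001388  ]), 'effort': array([-2.96111493e-04, -5.39721966e+01,  3.46997666e+01,  1.34857689e-02,
       -3.08950484e-05, -1.96080703e-05]), 'tcp_pos': array([0.17978972, 0.49282762, 0.23071654]), 'eef_rot': array([-3.14021851e+00, -1.39839319e-05,  2.79177671e+00]), 'force': array([ 0.06253712,  0.19156092, -0.64865961]), 'torque': array([ 0.02990568,  0.02809043, -0.02137856]), 'grip_force': 0.0, 'opening': 0.997719680369861}
[[342.57619098   0.         261.60639301]
 [  0.         342.57619098 190.34197181]
 [  0.           0.           1.        ]] [[ 0.34322396  0.93925304 -0.00102209 -0.52576937]
 [-0.89642982  0.32725018 -0.29886601  0.03957261]
 [-0.28037633  0.1034942   0.95429454 -0.3800405 ]
 [ 0.          0.          0.          1.        ]]
```

View pics/w1.png

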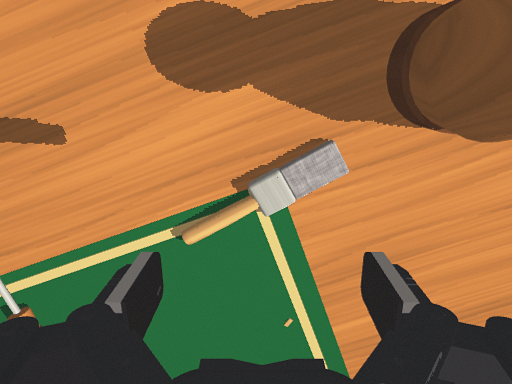

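The rows need every key. The wrist picture shows the mat's near corner and a brush at (300,180), with nothing relevant yet.

Request:
drive_tool(
  commands=[
    {"dx": 0,"dy": -1,"dz": 0,"rx": 0,"ry": 0,"rz": -1,"jaw": 1},
    {"dx": 0,"dy": -1,"dz": 0,"rx": 0,"ry": 0,"rz": -1,"jaw": 1},
    {"dx": 0,"dy": -1,"dz": 0,"rx": 0,"ry": 0,"rz": -1,"jaw": 1},
    {"dx": 0,"dy": -1,"dz": 0,"rx": 0,"ry": 0,"rz": -1,"jaw": 1},
    {"dx": 0,"dy": -1,"dz": 0,"rx": 0,"ry": 0,"rz": -1,"jaw": 1},
  ],
)

```text
time_s: 0.65
tcp_pos: [0.1535, 0.3704, 0.231]
eef_rot: [-3.141, -0.0, -3.139]
force: [-0.5, -1.0, -0.3]
opening: 1.003
grip_force: 0.0
```

Request:
drive_tool(
  commands=[
    {"dx": -1,"dy": -1,"dz": 0,"rx": 0,"ry": 0,"rz": -0.55,"jaw": 1},
    {"dx": -1,"dy": -1,"dz": 0,"rx": 0,"ry": 0,"rz": 0,"jaw": 1},
    {"dx": -1,"dy": -1,"dz": 0,"rx": 0,"ry": 0,"rz": 0,"jaw": 1},
    {"dx": -1,"dy": -1,"dz": 0,"rx": 0,"ry": 0,"rz": 0,"jaw": 1},
    {"dx": -1,"dy": -1,"dz": 0,"rx": 0,"ry": 0,"rz": 0,"jaw": 1},
  ],
)

```text
time_s: 1.15
tcp_pos: [0.2833, 0.2492, 0.2313]
eef_rot: [3.142, 0.0, -3.104]
force: [1.0, 0.6, -0.1]
opening: 1.001
grip_force: 0.0
```

Request:
drive_tool(
  commands=[
    {"dx": -1,"dy": 0,"dz": 0,"rx": 0,"ry": 0,"rz": 0,"jaw": 1},
    {"dx": -1,"dy": 0,"dz": 0,"rx": 0,"ry": 0,"rz": 0,"jaw": 1},
    {"dx": -1,"dy": 0,"dz": 0,"rx": 0,"ry": 0,"rz": 0,"jaw": 1},
    {"dx": -1,"dy": 0,"dz": 0,"rx": 0,"ry": 0,"rz": 0,"jaw": 1},
    {"dx": -1,"dy": 0,"dz": 0,"rx": 0,"ry": 0,"rz": 0,"jaw": 1},
  ],
)

```text
time_s: 1.65
tcp_pos: [0.4085, 0.2548, 0.2311]
eef_rot: [-3.141, -0.0, -3.104]
force: [0.3, 0.4, 0.1]
opening: 1.001
grip_force: 0.0
```

```bash
python3 - <<'E'
from h import *
o=get_obs();print(o['tcp_pos'],o['eef_rot'],o['joint_pos'])
a=snap('wrist','w2.png')
E
```

```text
[0.40847165 0.25480342 0.2310915 ] [-3.14133866e+00 -3.99437351e-04 -3.10416871e+00] [ 5.57747721e-01  1.63999010e-01 -1.09975550e-01  1.29729462e+00
 -2.17992125e-05  5.20323735e-01]
```

View pics/w2.png

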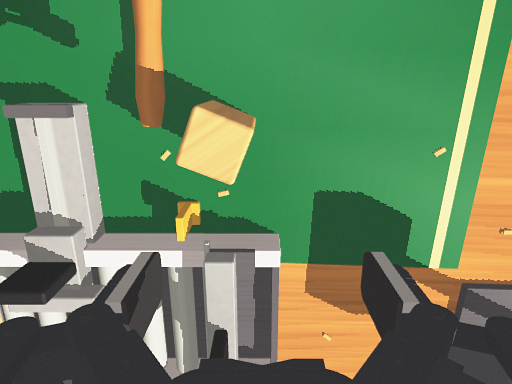

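The wrist view shows the mark at about (188,215), the pointer tip at about (207,241) and the stop bridge at (205–235, 250+). I'll enlarge that area.

```bash
python3 - <<'E'
from h import *
K,E,im=load('wrist'); c=im[190:290,150:283,::-1]; cv2.imwrite('pics/c3.png',cv2.resize(c,None,fx=6,fy=6,interpolation=cv2.INTER_CUBIC))
E
```

```text
(no output)
```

View pics/c3.png

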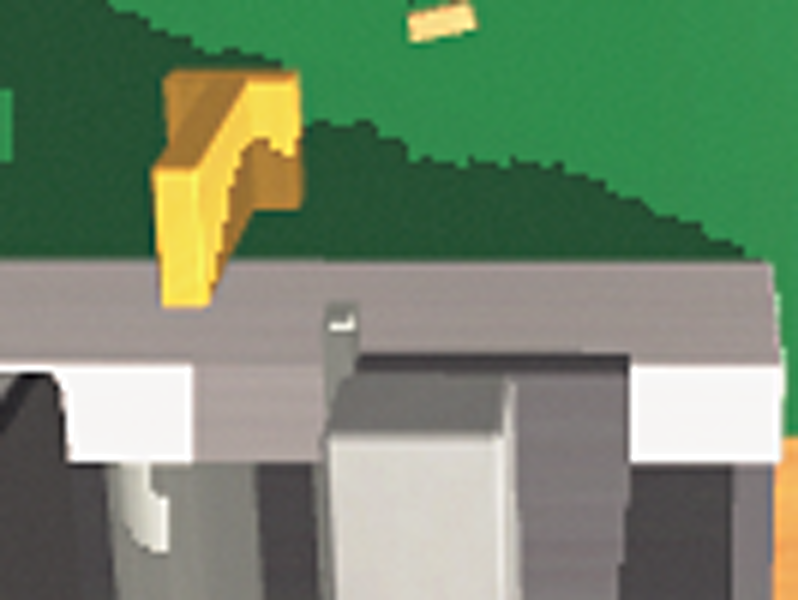

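```bash
python3 - <<'E'
from h import *
np.set_printoptions(precision=4,suppress=True)
f=lambda u,v:(150+u/6,190+v/6)
R=np.array([[.9994,.0355],[-.0355,.9994]]); o=np.array([.612,-.033])
def P(n,uv,z):
    p=ray('wrist',*f(*uv),z)[:2]; print(n,p,'bed',R@(p-o))
for n,q in dict(a=(153,170),b=(202,170),c=(210,306),d=(162,306)).items(): P('mark '+n,q,.052)
P('ptr L',(326,305),.06);P('ptr R',(358,305),.06);P('ptr L',(326,305),.05);P('ptr R',(358,305),.05)
P('bridge face corner',(330,433),.075);P('bridge face 2',(335,595),.075);P('bridge back corner',(503,436),.075)
P('rail end outer',(772,262),.045) if 0 else None
P('rail end outer top',(780,365),.045);P('rail end inner',(783,462),.045)
K,E,_=load('wrist');print(E@np.array([*get_obs()['tcp_pos'],1]))
E
```

```text
mark a [0.4671 0.1707] bed [-0.1375  0.2088]
mark b [0.4668 0.179 ] bed [-0.1376  0.217 ]
mark c [0.492  0.1796] bed [-0.1124  0.2167]
mark d [0.4923 0.1713] bed [-0.1124  0.2084]
ptr L [0.4872 0.2009] bed [-0.1164  0.2382]
ptr R [0.487  0.2063] bed [-0.1165  0.2436]
ptr L [0.4921 0.1992] bed [-0.1116  0.2363]
ptr R [0.4919 0.2048] bed [-0.1116  0.2419]
bridge face corner [0.5028 0.2037] bed [-0.1007  0.2405]
bridge face 2 [0.5333 0.2042] bed [-0.0703  0.2398]
bridge back corner [0.5023 0.232 ] bed [-0.1002  0.2687]
rail end outer top [0.5033 0.2789] bed [-0.0976  0.3155]
rail end inner [0.5226 0.2804] bed [-0.0782  0.3164]
[-0.0005 -0.0319 -0.1604  1.    ]
```

Request:
drive_tool(
  commands=[
    {"dx": -1,"dy": -0.57,"dz": 0,"rx": 0,"ry": 0,"rz": 0,"jaw": 1},
    {"dx": -1,"dy": -1,"dz": 0,"rx": 0,"ry": 0,"rz": 0,"jaw": 1},
    {"dx": -1,"dy": 0,"dz": 0,"rx": 0,"ry": 0,"rz": 0,"jaw": 1},
    {"dx": -1,"dy": 0,"dz": 0,"rx": 0,"ry": 0,"rz": 0,"jaw": 1},
    {"dx": -1,"dy": 0,"dz": 0,"rx": 0,"ry": 0,"rz": 0,"jaw": 1},
  ],
)

```text
time_s: 2.2
tcp_pos: [0.5347, 0.2202, 0.2311]
eef_rot: [-3.141, -0.0, -3.104]
force: [-0.4, 0.3, -0.5]
opening: 0.999
grip_force: 0.0
```

Request:
drive_tool(
  commands=[
    {"dx": -1,"dy": 0,"dz": 0,"rx": 0,"ry": 0,"rz": 0,"jaw": 1},
    {"dx": -1,"dy": 0,"dz": 0,"rx": 0,"ry": 0,"rz": 0,"jaw": 1},
    {"dx": -0.73,"dy": 0,"dz": 0,"rx": 0,"ry": 0,"rz": 0,"jaw": 1},
    {"dx": 0,"dy": 0,"dz": 1,"rx": 0,"ry": 0,"rz": 0,"jaw": 1},
    {"dx": 0,"dy": 0,"dz": 1,"rx": 0,"ry": 0,"rz": 0,"jaw": 1},
  ],
)

```text
time_s: 2.7
tcp_pos: [0.6029, 0.2231, 0.1804]
eef_rot: [3.141, 0.001, -3.104]
force: [-0.4, 0.3, 0.1]
opening: 1.0
grip_force: 0.0
```

Request:
drive_tool(
  commands=[
    {"dx": 0,"dy": 0,"dz": 1,"rx": 0,"ry": 0,"rz": 0,"jaw": 1},
    {"dx": 0,"dy": 0,"dz": 1,"rx": 0,"ry": 0,"rz": 0,"jaw": 1},
    {"dx": 0,"dy": 0,"dz": 1,"rx": 0,"ry": 0,"rz": 0,"jaw": 1},
    {"dx": 0,"dy": 0,"dz": 0.9,"rx": 0,"ry": 0,"rz": 0,"jaw": 1},
    {"dx": 0,"dy": 0,"dz": 0,"rx": 0,"ry": 0,"rz": 0,"jaw": 1},
  ],
)

```text
time_s: 3.2
tcp_pos: [0.5999, 0.2224, 0.0805]
eef_rot: [-3.14, -0.006, -3.104]
force: [-0.1, -0.5, 0.0]
opening: 0.996
grip_force: 0.0
```

Request:
drive_tool(
  commands=[
    {"dx": 0,"dy": 0,"dz": 0,"rx": 0,"ry": 0,"rz": 0,"jaw": -0.5},
    {"dx": 0,"dy": 0,"dz": 0,"rx": 0,"ry": 0,"rz": 0,"jaw": -1},
    {"dx": 0,"dy": 0,"dz": 0,"rx": 0,"ry": 0,"rz": 0,"jaw": -1},
    {"dx": 0,"dy": 0,"dz": 0,"rx": 0,"ry": 0,"rz": 0,"jaw": -1},
    {"dx": 0,"dy": 0,"dz": 0,"rx": 0,"ry": 0,"rz": 0,"jaw": -1},
  ],
)

```text
time_s: 3.7
tcp_pos: [0.6026, 0.222, 0.0849]
eef_rot: [-3.139, 0.002, -3.105]
force: [-4.3, -1.2, 17.7]
opening: 0.155
grip_force: 59.9
```

Request:
drive_tool(
  commands=[
    {"dx": 0,"dy": 0,"dz": 0,"rx": 0,"ry": 0,"rz": 0,"jaw": -1},
    {"dx": 0,"dy": 0,"dz": 0,"rx": 0,"ry": 0,"rz": 0,"jaw": -1},
    {"dx": 0,"dy": 0,"dz": 0,"rx": 0,"ry": 0,"rz": 0,"jaw": -1},
    {"dx": 0,"dy": 0,"dz": 0,"rx": 0,"ry": 0,"rz": 0,"jaw": -1},
    {"dx": 0,"dy": 0,"dz": 0,"rx": 0,"ry": 0,"rz": 0,"jaw": -1},
  ],
)

```text
time_s: 4.2
tcp_pos: [0.6026, 0.222, 0.085]
eef_rot: [-3.14, 0.001, -3.105]
force: [-1.0, -4.9, 6.4]
opening: 0.155
grip_force: 59.8
```

Request:
drive_tool(
  commands=[
    {"dx": 0,"dy": -0.3,"dz": 0,"rx": 0,"ry": 0,"rz": 0,"jaw": -1},
    {"dx": 0,"dy": -0.3,"dz": 0,"rx": 0,"ry": 0,"rz": 0,"jaw": -1},
    {"dx": 0,"dy": -0.3,"dz": 0,"rx": 0,"ry": 0,"rz": 0,"jaw": -1},
    {"dx": 0,"dy": -0.22,"dz": 0,"rx": 0,"ry": 0,"rz": 0,"jaw": -1},
    {"dx": 0,"dy": 0,"dz": 0,"rx": 0,"ry": 0,"rz": 0,"jaw": -1},
  ],
)

```text
time_s: 4.7
tcp_pos: [0.6035, 0.1967, 0.085]
eef_rot: [3.138, 0.001, -3.103]
force: [-1.9, 7.7, 4.8]
opening: 0.151
grip_force: 59.9
```

Request:
drive_tool(
  commands=[
    {"dx": 0,"dy": 0,"dz": 0,"rx": 0,"ry": 0,"rz": 0,"jaw": -1},
    {"dx": 0,"dy": 0,"dz": 0,"rx": 0,"ry": 0,"rz": 0,"jaw": -1},
    {"dx": 0,"dy": 0,"dz": 0,"rx": 0,"ry": 0,"rz": 0,"jaw": -1},
  ],
)

```text
time_s: 5.0
tcp_pos: [0.6035, 0.1967, 0.0849]
eef_rot: [3.139, 0.001, -3.103]
force: [-2.0, 6.6, 4.7]
opening: 0.157
grip_force: 59.9
```

Request:
drive_tool(
  commands=[
    {"dx": 0,"dy": -0.12,"dz": 0,"rx": 0,"ry": 0,"rz": 0,"jaw": -1},
    {"dx": 0,"dy": 0,"dz": 0,"rx": 0,"ry": 0,"rz": 0,"jaw": -1},
    {"dx": 0,"dy": 0,"dz": 0,"rx": 0,"ry": 0,"rz": 0,"jaw": -1},
  ],
)

```text
time_s: 5.3
tcp_pos: [0.6036, 0.1941, 0.085]
eef_rot: [3.138, 0.001, -3.103]
force: [-2.0, 9.4, 4.4]
opening: 0.155
grip_force: 59.9
```

Request:
drive_tool(
  commands=[
    {"dx": 0,"dy": 0,"dz": 0,"rx": 0,"ry": 0,"rz": 0,"jaw": 0},
    {"dx": 0,"dy": 0,"dz": 0,"rx": 0,"ry": 0,"rz": 0,"jaw": 0},
    {"dx": 0,"dy": 0,"dz": 0,"rx": 0,"ry": 0,"rz": 0,"jaw": 0},
    {"dx": 0,"dy": 0,"dz": -1,"rx": 0,"ry": 0,"rz": 0,"jaw": 0},
    {"dx": 0,"dy": 0,"dz": -1,"rx": 0,"ry": 0,"rz": 0,"jaw": 0},
  ],
)

```text
time_s: 5.8
tcp_pos: [0.6027, 0.1916, 0.1336]
eef_rot: [-3.141, -0.002, -3.104]
force: [0.1, 0.4, 0.6]
opening: 0.503
grip_force: 0.0
```

Request:
drive_tool(
  commands=[
    {"dx": 0.4,"dy": -1,"dz": -0.5,"rx": 0,"ry": 0,"rz": 0,"jaw": -1},
    {"dx": 0.4,"dy": -1,"dz": 0,"rx": 0,"ry": 0,"rz": 0,"jaw": -1},
    {"dx": 0.4,"dy": -1,"dz": 0,"rx": 0,"ry": 0,"rz": 0,"jaw": -1},
    {"dx": 0.4,"dy": -1,"dz": 0,"rx": 0,"ry": 0,"rz": 0,"jaw": -1},
    {"dx": 0.2,"dy": -1,"dz": 0,"rx": 0,"ry": 0,"rz": 0,"jaw": -1},
  ],
)

```text
time_s: 6.3
tcp_pos: [0.5621, 0.0643, 0.1464]
eef_rot: [-3.141, -0.0, -3.104]
force: [0.3, -0.6, 0.0]
opening: -0.002
grip_force: 0.0
```

Request:
drive_tool(
  commands=[
    {"dx": 0,"dy": -0.8,"dz": 0,"rx": 0,"ry": 0,"rz": 0,"jaw": -1},
    {"dx": 0,"dy": 0,"dz": 0,"rx": 0,"ry": 0,"rz": 0,"jaw": -1},
  ],
)

```text
time_s: 6.5
tcp_pos: [0.5636, 0.0432, 0.1465]
eef_rot: [-3.141, 0.0, -3.107]
force: [-0.5, 0.8, -0.3]
opening: 0.002
grip_force: 0.0
```

```bash
python3 - <<'E'
from h import *
o=get_obs();print(o['tcp_pos'],o['eef_rot'],o['joint_pos'])
a=snap('wrist','w3.png')
cv2.imwrite('pics/w3b.png',cv2.resize(a['image'][:,:,::-1],(800,600),interpolation=cv2.INTER_CUBIC))
E
```

```text
[0.56363315 0.04323361 0.14648392] [-3.14083044e+00  3.60493886e-05 -3.10669446e+00] [ 7.69694627e-02  3.46405477e-01 -8.08300821e-02  1.14355681e+00
 -7.63056114e-04  4.20712835e-02]
```

View pics/w3b.png

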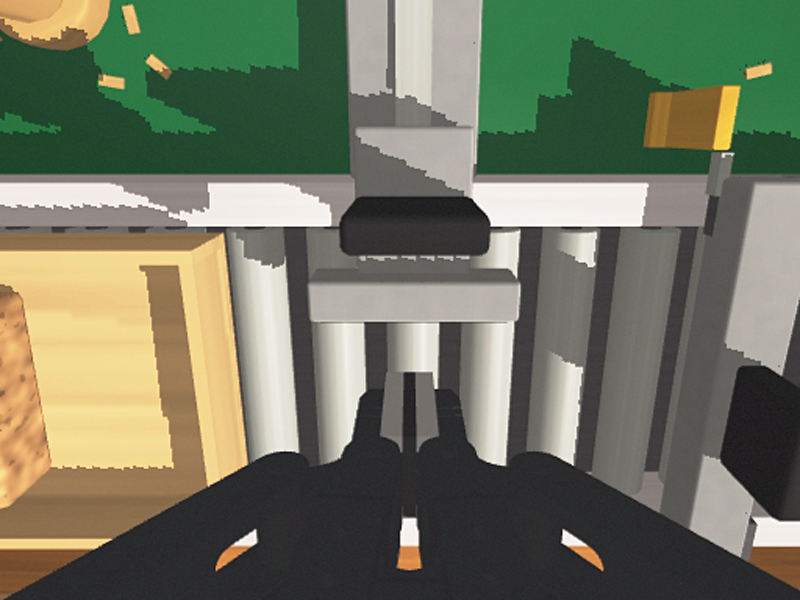

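```bash
python3 - <<'E'
from h import *
np.set_printoptions(precision=4,suppress=True)
R=np.array([[.9994,.0355],[-.0355,.9994]]); o=np.array([.612,-.033])
def P(n,uv,z):
    p=ray('wrist',uv[0]*.64,uv[1]*.64,z)[:2]; print(n,p,'bed',R@(p-o))
P('mark L',(727,88),.052);P('mark R',(741,86),.052);P('mark nR',(734,150),.052);P('mark nL',(717,150),.052)
P('ptr L',(709,152),.055);P('ptr R',(733,152),.055)
P('face',(723,185),.075);P('face2',(663,490),.075)
P('fin TL',(358,200),.116);P('fin TR',(474,200),.116);P('fin bl',(345,222),.116);P('fin br',(487,222),.116)
P('jaw L',(309,282),.075);P('jaw R',(520,282),.075)
P('tray corner inner robot',(222,235),.074);P('tray',(243,480),.074)
P('tcp',(0,0),.1); print(proj('wrist',[*o+R.T@[-.09,.082],.116])/.64)
E
```

```text
mark L [0.4676 0.1728] bed [-0.137   0.2108]
mark R [0.4666 0.1784] bed [-0.1378  0.2165]
mark nR [0.4921 0.1811] bed [-0.1122  0.2182]
mark nL [0.4924 0.1738] bed [-0.1122  0.2109]
ptr L [0.4932 0.1689] bed [-0.1115  0.206 ]
ptr R [0.4929 0.1791] bed [-0.1115  0.2162]
face [0.5051 0.1661] bed [-0.0997  0.2028]
face2 [0.6472 0.1675] bed [0.0423 0.1991]
fin TL [0.5107 0.026 ] bed [-0.0991  0.0626]
fin TR [0.5094 0.0633] bed [-0.0991  0.0999]
fin bl [0.518  0.0218] bed [-0.092   0.0581]
fin br [0.5164 0.0681] bed [-0.092   0.1044]
jaw L [0.5505 0.0021] bed [-0.0602  0.0373]
jaw R [0.5475 0.09  ] bed [-0.0601  0.1252]
tray corner inner robot [ 0.5321 -0.0331] bed [-0.0798  0.0028]
tray [ 0.6493 -0.0313] bed [0.0373 0.0003]
tcp [ 0.4539 -0.089 ] bed [-0.16   -0.0504]
[418.2483 228.0505]
```

Request:
drive_tool(
  commands=[
    {"dx": 0,"dy": 0.1,"dz": 1,"rx": 0,"ry": 0,"rz": 0,"jaw": -1},
    {"dx": 0,"dy": 0,"dz": 1,"rx": 0,"ry": 0,"rz": 0,"jaw": -1},
    {"dx": 0,"dy": 0,"dz": 0.34,"rx": 0,"ry": 0,"rz": 0,"jaw": -1},
    {"dx": 0,"dy": 0,"dz": 0,"rx": 0,"ry": 0,"rz": 0,"jaw": -1},
  ],
)

```text
time_s: 6.95
tcp_pos: [0.5628, 0.0486, 0.0867]
eef_rot: [-3.141, -0.003, -3.103]
force: [-0.5, 0.2, 0.4]
opening: 0.001
grip_force: 0.0
```

Request:
drive_tool(
  commands=[
    {"dx": 0.4,"dy": 0,"dz": 0,"rx": 0,"ry": 0,"rz": 0,"jaw": -1},
    {"dx": 0.4,"dy": 0,"dz": 0,"rx": 0,"ry": 0,"rz": 0,"jaw": -1},
    {"dx": 0.4,"dy": 0,"dz": 0,"rx": 0,"ry": 0,"rz": 0,"jaw": -1},
    {"dx": 0.4,"dy": 0,"dz": 0,"rx": 0,"ry": 0,"rz": 0,"jaw": -1},
    {"dx": 0.4,"dy": 0,"dz": 0,"rx": 0,"ry": 0,"rz": 0,"jaw": -1},
  ],
)

```text
time_s: 7.45
tcp_pos: [0.5152, 0.0464, 0.0888]
eef_rot: [3.141, 0.005, -3.104]
force: [9.2, 1.6, -7.1]
opening: 0.003
grip_force: 4.5
```

Request:
drive_tool(
  commands=[
    {"dx": 0.4,"dy": 0,"dz": 0,"rx": 0,"ry": 0,"rz": 0,"jaw": -1},
    {"dx": 0.4,"dy": 0,"dz": 0,"rx": 0,"ry": 0,"rz": 0,"jaw": -1},
    {"dx": 0.4,"dy": 0,"dz": 0,"rx": 0,"ry": 0,"rz": 0,"jaw": -1},
    {"dx": 0.4,"dy": 0,"dz": 0,"rx": 0,"ry": 0,"rz": 0,"jaw": -1},
    {"dx": 0,"dy": 0,"dz": 0,"rx": 0,"ry": 0,"rz": 0,"jaw": -1},
  ],
)

```text
time_s: 7.95
tcp_pos: [0.4733, 0.0448, 0.0888]
eef_rot: [3.141, 0.002, -3.104]
force: [-0.3, 1.0, 0.3]
opening: 0.001
grip_force: 0.3
```

Request:
drive_tool(
  commands=[
    {"dx": 0.3,"dy": 0,"dz": 0,"rx": 0,"ry": 0,"rz": 0,"jaw": -1},
    {"dx": 0.3,"dy": 0,"dz": 0,"rx": 0,"ry": 0,"rz": 0,"jaw": -1},
    {"dx": 0.1,"dy": 0,"dz": 0,"rx": 0,"ry": 0,"rz": 0,"jaw": -1},
  ],
)

```text
time_s: 8.25
tcp_pos: [0.4574, 0.0442, 0.0889]
eef_rot: [3.141, 0.004, -3.104]
force: [6.4, 1.3, -2.7]
opening: -0.002
grip_force: 3.3
```

Request:
drive_tool(
  commands=[
    {"dx": 0.15,"dy": 0,"dz": 0,"rx": 0,"ry": 0,"rz": 0,"jaw": -1},
    {"dx": 0.1,"dy": 0,"dz": 0,"rx": 0,"ry": 0,"rz": 0,"jaw": -1},
  ],
)

```text
time_s: 8.45
tcp_pos: [0.4515, 0.044, 0.0889]
eef_rot: [3.141, 0.004, -3.104]
force: [7.6, 0.8, -1.6]
opening: -0.002
grip_force: 3.3
```

Request:
drive_tool(
  commands=[
    {"dx": 0.15,"dy": 0,"dz": 0,"rx": 0,"ry": 0,"rz": 0,"jaw": -1},
    {"dx": 0.15,"dy": 0,"dz": 0,"rx": 0,"ry": 0,"rz": 0,"jaw": -1},
  ],
)

```text
time_s: 8.65
tcp_pos: [0.4472, 0.0438, 0.0891]
eef_rot: [3.141, 0.01, -3.104]
force: [28.4, 0.3, -24.3]
opening: -0.001
grip_force: 14.4
```

Request:
drive_tool(
  commands=[
    {"dx": 0.15,"dy": 0,"dz": 0,"rx": 0,"ry": 0,"rz": 0,"jaw": -1},
  ],
)

```text
time_s: 8.75
tcp_pos: [0.4472, 0.0438, 0.0897]
eef_rot: [3.142, 0.016, -3.104]
force: [39.8, 1.1, -25.9]
opening: -0.0
grip_force: 19.8
```

Request:
drive_tool(
  commands=[
    {"dx": 0.1,"dy": 0,"dz": 0,"rx": 0,"ry": 0,"rz": 0,"jaw": -1},
  ],
)

```text
time_s: 8.85
tcp_pos: [0.4472, 0.0438, 0.09]
eef_rot: [-3.142, 0.021, -3.104]
force: [46.8, 0.7, -38.5]
opening: -0.002
grip_force: 23.4
```

Request:
drive_tool(
  commands=[
    {"dx": -1,"dy": 0,"dz": 0,"rx": 0,"ry": 0,"rz": 0,"jaw": -1},
    {"dx": -0.5,"dy": 0,"dz": -1,"rx": 0,"ry": 0,"rz": 0,"jaw": -1},
    {"dx": 0,"dy": 0,"dz": -1,"rx": 0,"ry": 0,"rz": 0,"jaw": -1},
    {"dx": 0,"dy": -1,"dz": -1,"rx": 0,"ry": 0,"rz": 0,"jaw": 1},
    {"dx": 0,"dy": -1,"dz": -1,"rx": 0,"ry": 0,"rz": 0,"jaw": 1},
  ],
)

```text
time_s: 9.35
tcp_pos: [0.475, -0.0056, 0.1891]
eef_rot: [-3.141, -0.0, -3.102]
force: [0.7, 0.4, -0.2]
opening: 0.329
grip_force: 0.0
```

Request:
drive_tool(
  commands=[
    {"dx": -1,"dy": -1,"dz": -1,"rx": 0,"ry": 0,"rz": 0,"jaw": 1},
    {"dx": -1,"dy": -1,"dz": -1,"rx": 0,"ry": 0,"rz": 0,"jaw": 1},
    {"dx": -1,"dy": -1,"dz": -0.4,"rx": 0,"ry": 0,"rz": 0,"jaw": 1},
    {"dx": -1,"dy": -1,"dz": 0,"rx": 0,"ry": 0,"rz": 0,"jaw": 1},
    {"dx": -1,"dy": -1,"dz": 0,"rx": 0,"ry": 0,"rz": 0,"jaw": 1},
  ],
)

```text
time_s: 9.85
tcp_pos: [0.6057, -0.1267, 0.2489]
eef_rot: [-3.141, 0.001, -3.104]
force: [0.4, -0.1, -0.3]
opening: 0.996
grip_force: 0.0
```

Request:
drive_tool(
  commands=[
    {"dx": 0,"dy": -1,"dz": 0,"rx": 0,"ry": 0,"rz": 0,"jaw": 1},
    {"dx": 0,"dy": 0,"dz": 0,"rx": 0,"ry": 0,"rz": 0,"jaw": 1},
  ],
)

```text
time_s: 10.05
tcp_pos: [0.606, -0.1531, 0.2473]
eef_rot: [-3.141, -0.001, -3.107]
force: [0.1, 0.6, -0.6]
opening: 0.998
grip_force: 0.0
```

```bash
python3 - <<'E'
from h import *
o=get_obs();print(o['tcp_pos'],o['eef_rot'],o['joint_pos'])
a=snap('wrist','w4.png')
cv2.imwrite('pics/w4b.png',cv2.resize(a['image'][:,:,::-1],(800,600),interpolation=cv2.INTER_CUBIC))
E
```

```text
[ 0.60597026 -0.15305227  0.24732149] [-3.14098668e+00 -1.11965649e-03 -3.10657282e+00] [-2.46961034e-01  4.12185961e-01  2.82017396e-01  1.44153458e+00
 -8.93597420e-04 -2.81980802e-01]
```

View pics/w4b.png

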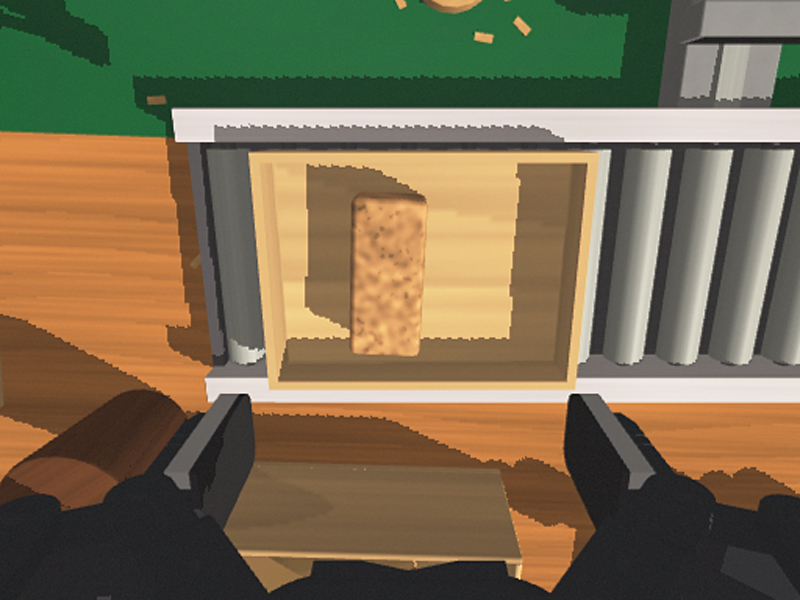

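The wrist view shows the tray rim at (250,153)–(598,153)–(575,388)–(271,388) and the sander top at (353,200)–(426,200)–(419,355)–(353,354), lying across the row.

```bash
python3 - <<'E'
from h import *
np.set_printoptions(precision=4,suppress=True)
R=np.array([[.9994,.0355],[-.0355,.9994]]); o=np.array([.612,-.033])
def P(n,uv,z):
    p=ray('wrist',uv[0]*.64,uv[1]*.64,z)[:2]; print(n,p,'bed',R@(p-o)); return p
t=[P('tray',q,.074) for q in((250,153),(598,153),(575,388),(271,388))];print(R@(np.mean(t,0)-o))
s=[P('sander',q,.076) for q in((353,200),(426,200),(419,355),(353,354))];m=np.mean(s,0);print(m,R@(m-o))
tc=get_obs()['tcp_pos'][:2];print('tcp bed',R@(tc-o))
E
```

```text
tray [ 0.5466 -0.245 ] bed [-0.0729 -0.2096]
tray [ 0.5397 -0.0462] bed [-0.0727 -0.0107]
tray [ 0.6881 -0.0405] bed [ 0.0758 -0.0102]
tray [ 0.695  -0.2393] bed [ 0.0756 -0.2091]
[ 0.0014 -0.1099]
sander [ 0.5709 -0.1859] bed [-0.0465 -0.1513]
sander [ 0.5694 -0.1434] bed [-0.0465 -0.1088]
sander [ 0.6674 -0.1435] bed [ 0.0514 -0.1124]
sander [ 0.6682 -0.1855] bed [ 0.0507 -0.1544]
[ 0.619  -0.1646] [ 0.0023 -0.1317]
tcp bed [-0.0106 -0.1183]
```

Request:
drive_tool(
  commands=[
    {"dx": -0.5,"dy": -0.55,"dz": 1,"rx": 0,"ry": 0,"rz": 0,"jaw": 1},
    {"dx": 0,"dy": 0,"dz": 1,"rx": 0,"ry": 0,"rz": 0,"jaw": 1},
    {"dx": 0,"dy": 0,"dz": 1,"rx": 0,"ry": 0,"rz": 0,"jaw": 1},
    {"dx": 0,"dy": 0,"dz": 1,"rx": 0,"ry": 0,"rz": 0,"jaw": 1},
    {"dx": 0,"dy": 0,"dz": 1,"rx": 0,"ry": 0,"rz": 0,"jaw": 1},
  ],
)

```text
time_s: 10.6
tcp_pos: [0.6185, -0.1626, 0.1226]
eef_rot: [3.142, 0.0, -3.103]
force: [-0.5, -0.6, 0.7]
opening: 0.999
grip_force: 0.0
```

Request:
drive_tool(
  commands=[
    {"dx": 0,"dy": 0,"dz": 1,"rx": 0,"ry": 0,"rz": 0,"jaw": 1},
    {"dx": 0,"dy": 0,"dz": 1,"rx": 0,"ry": 0,"rz": 0,"jaw": 1},
    {"dx": 0,"dy": 0,"dz": 0.8,"rx": 0,"ry": 0,"rz": 0,"jaw": 1},
    {"dx": 0,"dy": 0,"dz": 0.3,"rx": 0,"ry": 0,"rz": 0,"jaw": 1},
    {"dx": 0,"dy": 0,"dz": 0,"rx": 0,"ry": 0,"rz": 0,"jaw": 0.2},
  ],
)

```text
time_s: 11.1
tcp_pos: [0.6183, -0.1629, 0.045]
eef_rot: [3.141, -0.002, -3.103]
force: [0.1, 0.3, -0.6]
opening: 0.855
grip_force: 0.0
```

Request:
drive_tool(
  commands=[
    {"dx": 0,"dy": 0,"dz": 0,"rx": 0,"ry": 0,"rz": 0,"jaw": -0.2},
    {"dx": 0,"dy": 0,"dz": 0,"rx": 0,"ry": 0,"rz": 0,"jaw": -0.3},
    {"dx": 0,"dy": 0,"dz": 0,"rx": 0,"ry": 0,"rz": 0,"jaw": -0.3},
    {"dx": 0,"dy": 0,"dz": 0,"rx": 0,"ry": 0,"rz": 0,"jaw": -0.3},
  ],
)

```text
time_s: 11.5
tcp_pos: [0.6202, -0.164, 0.0472]
eef_rot: [-3.141, 0.003, -3.104]
force: [-1.1, -0.2, 5.8]
opening: 0.519
grip_force: 61.2
```

```bash
python3 - <<'E'
from h import *
for q in((412,192),(478,192),(400,215),(285,240),(335,215)): print(q,ray('side',q[0]*.64,q[1]*.64,0.0)[:2])
E
```

```text
(412, 192) [ 0.50400415 -0.56829251]
(478, 192) [ 0.34647918 -0.58032373]
(400, 215) [ 0.52829586 -0.48504375]
(285, 240) [ 0.77820255 -0.38406809]
(335, 215) [ 0.67743543 -0.47383864]
```

Request:
drive_tool(
  commands=[
    {"dx": 0,"dy": 0,"dz": -1,"rx": 0,"ry": 0,"rz": 0,"jaw": -0.3},
    {"dx": 0,"dy": 0,"dz": -1,"rx": 0,"ry": 0,"rz": 0,"jaw": -0.3},
    {"dx": 0,"dy": 0,"dz": -1,"rx": 0,"ry": 0,"rz": 0,"jaw": -0.3},
    {"dx": 0,"dy": 0,"dz": -1,"rx": 0,"ry": 0,"rz": 0,"jaw": -0.3},
    {"dx": 0,"dy": -0.5,"dz": 0,"rx": 0,"ry": 0,"rz": 0,"jaw": -0.3},
  ],
)

```text
time_s: 12.0
tcp_pos: [0.6217, -0.176, 0.1499]
eef_rot: [-3.14, 0.006, -3.103]
force: [0.3, -0.9, -0.7]
opening: 0.521
grip_force: 60.7
```

Request:
drive_tool(
  commands=[
    {"dx": 0.4,"dy": -1,"dz": 0,"rx": 0,"ry": 0,"rz": 0,"jaw": -0.3},
    {"dx": 0.4,"dy": -1,"dz": 0,"rx": 0,"ry": 0,"rz": 0,"jaw": -0.3},
    {"dx": 0.4,"dy": -1,"dz": 0,"rx": 0,"ry": 0,"rz": 0,"jaw": -0.3},
    {"dx": 0.4,"dy": -1,"dz": 0,"rx": 0,"ry": 0,"rz": 0,"jaw": -0.3},
    {"dx": 0.5,"dy": -1,"dz": 0,"rx": 0,"ry": 0,"rz": 0,"jaw": -0.3},
  ],
)

```text
time_s: 12.5
tcp_pos: [0.5714, -0.3045, 0.145]
eef_rot: [-3.141, -0.0, -3.104]
force: [1.0, -0.4, -0.3]
opening: 0.52
grip_force: 60.7
```

Request:
drive_tool(
  commands=[
    {"dx": 0,"dy": -1,"dz": 0,"rx": 0,"ry": 0,"rz": 0,"jaw": -0.3},
    {"dx": 0,"dy": -1,"dz": 0,"rx": 0,"ry": 0,"rz": 0,"jaw": -0.3},
    {"dx": 0,"dy": -1,"dz": 0,"rx": 0,"ry": 0,"rz": 0,"jaw": -0.3},
    {"dx": 0,"dy": -0.6,"dz": 1,"rx": 0,"ry": 0,"rz": 0,"jaw": -0.3},
    {"dx": 0,"dy": 0,"dz": 1,"rx": 0,"ry": 0,"rz": 0,"jaw": -0.3},
  ],
)

```text
time_s: 13.0
tcp_pos: [0.5753, -0.3962, 0.0948]
eef_rot: [-3.14, 0.001, -3.106]
force: [-0.5, 0.7, -1.1]
opening: 0.516
grip_force: 60.7
```

Request:
drive_tool(
  commands=[
    {"dx": 0,"dy": 0,"dz": 1,"rx": 0,"ry": 0,"rz": 0,"jaw": -0.3},
    {"dx": 0,"dy": 0,"dz": 1,"rx": 0,"ry": 0,"rz": 0,"jaw": -0.3},
    {"dx": 0,"dy": 0,"dz": 0.8,"rx": 0,"ry": 0,"rz": 0,"jaw": -0.3},
    {"dx": 0,"dy": 0,"dz": 0.5,"rx": 0,"ry": 0,"rz": 0,"jaw": -0.3},
    {"dx": 0,"dy": 0,"dz": 0,"rx": 0,"ry": 0,"rz": 0,"jaw": -0.3},
  ],
)

```text
time_s: 13.5
tcp_pos: [0.5741, -0.3927, 0.0108]
eef_rot: [3.14, -0.003, -3.104]
force: [0.3, 0.5, -0.6]
opening: 0.518
grip_force: 60.7
```

Request:
drive_tool(
  commands=[
    {"dx": 0,"dy": 0,"dz": 0.1,"rx": 0,"ry": 0,"rz": 0,"jaw": -0.3},
    {"dx": 0,"dy": 0,"dz": 0.05,"rx": 0,"ry": 0,"rz": 0,"jaw": 0.2},
    {"dx": 0,"dy": 0,"dz": 0,"rx": 0,"ry": 0,"rz": 0,"jaw": 0.6},
    {"dx": 0,"dy": 0,"dz": 0,"rx": 0,"ry": 0,"rz": 0,"jaw": 0.6},
    {"dx": 0,"dy": 0,"dz": -1,"rx": 0,"ry": 0,"rz": 0,"jaw": 1},
  ],
)

```text
time_s: 14.0
tcp_pos: [0.5737, -0.392, 0.0317]
eef_rot: [3.139, -0.004, -3.104]
force: [-0.4, -0.1, 0.4]
opening: 0.945
grip_force: 0.0
```

Request:
drive_tool(
  commands=[
    {"dx": 0,"dy": 0,"dz": -1,"rx": 0,"ry": 0,"rz": 0,"jaw": 1},
    {"dx": 0,"dy": 0,"dz": -1,"rx": 0,"ry": 0,"rz": 0,"jaw": 1},
    {"dx": 0,"dy": 0,"dz": -1,"rx": 0,"ry": 0,"rz": 0,"jaw": 1},
    {"dx": 0,"dy": 0,"dz": -1,"rx": 0,"ry": 0,"rz": 0,"jaw": 1},
    {"dx": 0,"dy": 0.2,"dz": -1,"rx": 0,"ry": 0,"rz": 0,"jaw": 1},
  ],
)

```text
time_s: 14.5
tcp_pos: [0.5751, -0.3885, 0.1607]
eef_rot: [-3.141, 0.001, -3.104]
force: [0.3, -1.2, -1.0]
opening: 1.001
grip_force: 0.0
```

Request:
drive_tool(
  commands=[
    {"dx": 1,"dy": 1,"dz": -1,"rx": 0,"ry": 0,"rz": 0,"jaw": 1},
    {"dx": 1,"dy": 1,"dz": -1,"rx": 0,"ry": 0,"rz": 0,"jaw": 1},
    {"dx": 1,"dy": 1,"dz": 0,"rx": 0,"ry": 0,"rz": 0,"jaw": 1},
    {"dx": 1,"dy": 1,"dz": 0,"rx": 0,"ry": 0,"rz": 0,"jaw": 1},
    {"dx": 1,"dy": 1,"dz": 0,"rx": 0,"ry": 0,"rz": 0,"jaw": 1},
  ],
)

```text
time_s: 15.0
tcp_pos: [0.4445, -0.267, 0.2098]
eef_rot: [-3.141, 0.001, -3.104]
force: [0.7, 0.2, 0.1]
opening: 1.002
grip_force: 0.0
```

Request:
drive_tool(
  commands=[
    {"dx": 0.5,"dy": 0,"dz": 0,"rx": 0,"ry": 0,"rz": 0,"jaw": 1},
    {"dx": 0,"dy": 0,"dz": 0,"rx": 0,"ry": 0,"rz": 0,"jaw": 1},
  ],
)

```text
time_s: 15.2
tcp_pos: [0.4321, -0.2683, 0.2102]
eef_rot: [-3.14, 0.001, -3.104]
force: [0.9, -0.1, -0.7]
opening: 1.002
grip_force: 0.0
```

```bash
python3 - <<'E'
from h import *
o=get_obs();print(o['tcp_pos'],o['eef_rot'],o['joint_pos'])
a=snap('wrist','w5.png')
cv2.imwrite('pics/w5b.png',cv2.resize(a['image'][:,:,::-1],(800,600),interpolation=cv2.INTER_CUBIC))
E
```

```text
[ 0.43208876 -0.26825377  0.21021445] [-3.14038480e+00  1.17220365e-03 -3.10383134e+00] [-5.55386314e-01  2.16965421e-01 -9.61804017e-02  1.25600337e+00
 -3.46301630e-04 -5.93147200e-01]
```

View pics/w5b.png

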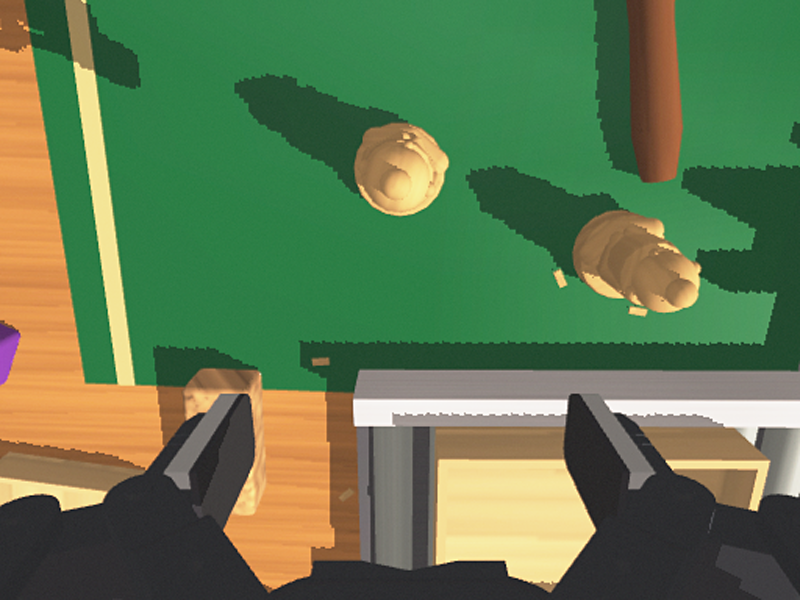

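```bash
python3 - <<'E'
from h import *
np.set_printoptions(precision=4,suppress=True)
R=np.array([[.9994,.0355],[-.0355,.9994]]); o=np.array([.612,-.033])
def P(n,uv,z):
    p=ray('wrist',uv[0]*.64,uv[1]*.64,z)[:2]; print(n,p,'bed',R@(p-o)); return p
P('A top',(397,181),.1);P('A base',(400,170),.02)
P('B top',(683,292),.1);P('B base left edge',(574,255),.02);P('B base',(615,255),.02)
for p in([.381,-.267],[.43,-.13]): print([proj('wrist',[*p,z])/.64 for z in(.0,.02,.1)])
print('tcp',R@(get_obs()['tcp_pos'][:2]-o))
E
```

```text
A top [ 0.3801 -0.2748] bed [-0.2404 -0.2335]
A base [ 0.3808 -0.2748] bed [-0.2397 -0.2334]
B top [ 0.4286 -0.1319] bed [-0.1868 -0.0923]
B base left edge [ 0.4294 -0.1623] bed [-0.1871 -0.1228]
B base [ 0.4284 -0.1363] bed [-0.1871 -0.0967]
[array([412.5599, 168.5202]), array([412.7486, 170.8362]), array([413.7931, 183.6504])]
[array([613.0115, 250.9226]), array([624.3953, 257.7352]), array([686.3201, 294.7942])]
tcp [-0.187  -0.2294]
```

Request:
drive_tool(
  commands=[
    {"dx": 1,"dy": -0.18,"dz": 0,"rx": 0,"ry": 0,"rz": 0,"jaw": 1},
    {"dx": 1,"dy": 0,"dz": 0,"rx": 0,"ry": 0,"rz": 0,"jaw": 1},
    {"dx": 0.12,"dy": 0,"dz": 1,"rx": 0,"ry": 0,"rz": 0,"jaw": 1},
    {"dx": 0,"dy": 0,"dz": 1,"rx": 0,"ry": 0,"rz": 0,"jaw": 1},
    {"dx": 0,"dy": 0,"dz": 1,"rx": 0,"ry": 0,"rz": 0,"jaw": 1},
  ],
)

```text
time_s: 15.75
tcp_pos: [0.3814, -0.2763, 0.1334]
eef_rot: [-3.14, 0.001, -3.105]
force: [-0.2, -0.2, 0.3]
opening: 0.997
grip_force: 0.0
```

Request:
drive_tool(
  commands=[
    {"dx": 0,"dy": 0,"dz": 1,"rx": 0,"ry": 0,"rz": 0,"jaw": 1},
    {"dx": 0,"dy": 0,"dz": 1,"rx": 0,"ry": 0,"rz": 0,"jaw": 1},
    {"dx": 0,"dy": 0,"dz": 1,"rx": 0,"ry": 0,"rz": 0,"jaw": 1},
    {"dx": 0,"dy": 0,"dz": 1,"rx": 0,"ry": 0,"rz": 0,"jaw": 1},
    {"dx": 0,"dy": 0,"dz": 0.2,"rx": 0,"ry": 0,"rz": 0,"jaw": 1},
  ],
)

```text
time_s: 16.25
tcp_pos: [0.3799, -0.2749, 0.0266]
eef_rot: [3.14, -0.003, -3.104]
force: [-0.2, 0.2, 0.3]
opening: 1.004
grip_force: 0.0
```

Request:
drive_tool(
  commands=[
    {"dx": 0,"dy": 0,"dz": 0,"rx": 0,"ry": 0,"rz": 0,"jaw": 0.3},
    {"dx": 0,"dy": 0,"dz": 0,"rx": 0,"ry": 0,"rz": 0,"jaw": 0},
    {"dx": 0,"dy": 0,"dz": 0,"rx": 0,"ry": 0,"rz": 0,"jaw": -0.3},
    {"dx": 0,"dy": 0,"dz": 0,"rx": 0,"ry": 0,"rz": 0,"jaw": -0.5},
    {"dx": 0,"dy": 0,"dz": 0,"rx": 0,"ry": 0,"rz": 0,"jaw": -0.5},
  ],
)

```text
time_s: 16.75
tcp_pos: [0.3811, -0.2756, 0.0304]
eef_rot: [-3.14, 0.002, -3.104]
force: [0.2, -0.3, 6.2]
opening: 0.446
grip_force: 59.6
```

Request:
drive_tool(
  commands=[
    {"dx": 0,"dy": 0,"dz": -0.6,"rx": 0,"ry": 0,"rz": 0,"jaw": -0.5},
    {"dx": 0,"dy": 0,"dz": -1,"rx": 0,"ry": 0,"rz": 0,"jaw": -0.5},
    {"dx": 0,"dy": 0,"dz": -1,"rx": 0,"ry": 0,"rz": 0,"jaw": -0.5},
    {"dx": 0,"dy": 0,"dz": -1,"rx": 0,"ry": 0,"rz": 0,"jaw": -0.5},
    {"dx": -0.5,"dy": 0,"dz": -0.8,"rx": 0,"ry": 0,"rz": 0,"jaw": -0.5},
  ],
)

```text
time_s: 17.25
tcp_pos: [0.3921, -0.2744, 0.1412]
eef_rot: [-3.141, 0.001, -3.105]
force: [0.1, -1.3, -1.6]
opening: 0.444
grip_force: 60.2
```

Request:
drive_tool(
  commands=[
    {"dx": -1,"dy": 0.5,"dz": 0,"rx": 0,"ry": 0,"rz": 0,"jaw": -0.5},
    {"dx": -1,"dy": 0.5,"dz": 0,"rx": 0,"ry": 0,"rz": 0,"jaw": -0.5},
    {"dx": -1,"dy": 0.5,"dz": 0,"rx": 0,"ry": 0,"rz": 0,"jaw": -0.5},
    {"dx": -1,"dy": 0.5,"dz": 0,"rx": 0,"ry": 0,"rz": 0,"jaw": -0.5},
    {"dx": -1,"dy": 0.5,"dz": 0,"rx": 0,"ry": 0,"rz": 0,"jaw": -0.5},
  ],
)

```text
time_s: 17.75
tcp_pos: [0.5163, -0.2066, 0.1398]
eef_rot: [-3.141, 0.001, -3.104]
force: [1.1, 0.4, -1.2]
opening: 0.441
grip_force: 60.3
```

Request:
drive_tool(
  commands=[
    {"dx": -1,"dy": 0.5,"dz": 0,"rx": 0,"ry": 0,"rz": 0,"jaw": -0.5},
    {"dx": -1,"dy": 0.17,"dz": 0,"rx": 0,"ry": 0,"rz": 0,"jaw": -0.5},
    {"dx": -1,"dy": 0,"dz": 0,"rx": 0,"ry": 0,"rz": 0,"jaw": -0.5},
    {"dx": -1,"dy": 0,"dz": 0,"rx": 0,"ry": 0,"rz": 0,"jaw": -0.5},
    {"dx": -0.08,"dy": 0,"dz": 0,"rx": 0,"ry": 0,"rz": 0,"jaw": -0.5},
  ],
)

```text
time_s: 18.25
tcp_pos: [0.6192, -0.1863, 0.1391]
eef_rot: [-3.141, 0.002, -3.103]
force: [0.1, -0.1, -1.9]
opening: 0.437
grip_force: 60.3
```

Request:
drive_tool(
  commands=[
    {"dx": 0,"dy": 0,"dz": 0,"rx": 0,"ry": 0,"rz": 0,"jaw": -0.5},
    {"dx": 0,"dy": 0,"dz": 1,"rx": 0,"ry": 0,"rz": 0,"jaw": -0.5},
    {"dx": 0,"dy": 0,"dz": 1,"rx": 0,"ry": 0,"rz": 0,"jaw": -0.5},
    {"dx": 0,"dy": 0,"dz": 0.4,"rx": 0,"ry": 0,"rz": 0,"jaw": -0.5},
    {"dx": 0,"dy": 0,"dz": 0,"rx": 0,"ry": 0,"rz": 0,"jaw": -0.5},
  ],
)

```text
time_s: 18.75
tcp_pos: [0.6149, -0.1865, 0.0781]
eef_rot: [3.141, -0.003, -3.104]
force: [-0.1, 0.7, -0.8]
opening: 0.438
grip_force: 60.3
```

Request:
drive_tool(
  commands=[
    {"dx": 0,"dy": 0,"dz": 0.15,"rx": 0,"ry": 0,"rz": 0,"jaw": -0.5},
    {"dx": 0,"dy": 0,"dz": 0.12,"rx": 0,"ry": 0,"rz": 0,"jaw": -0.5},
    {"dx": 0,"dy": 0,"dz": 0,"rx": 0,"ry": 0,"rz": 0,"jaw": -0.5},
  ],
)

```text
time_s: 19.05
tcp_pos: [0.6168, -0.1868, 0.0728]
eef_rot: [-3.141, 0.001, -3.104]
force: [-0.0, 0.1, -0.9]
opening: 0.447
grip_force: 60.3
```

Request:
drive_tool(
  commands=[
    {"dx": 0,"dy": 0,"dz": 0,"rx": 0,"ry": 0,"rz": 0,"jaw": 0.1},
    {"dx": 0,"dy": 0,"dz": 0,"rx": 0,"ry": 0,"rz": 0,"jaw": 0.25},
    {"dx": 0,"dy": 0,"dz": 0,"rx": 0,"ry": 0,"rz": 0,"jaw": 0.25},
    {"dx": 0,"dy": 0,"dz": -0.5,"rx": 0,"ry": 0,"rz": 0,"jaw": 0.25},
    {"dx": 0,"dy": 0,"dz": -1,"rx": 0,"ry": 0,"rz": 0,"jaw": 0.4},
  ],
)

```text
time_s: 19.55
tcp_pos: [0.6155, -0.1863, 0.1092]
eef_rot: [3.141, -0.003, -3.104]
force: [0.2, 0.0, 1.0]
opening: 0.698
grip_force: 0.0
```

Request:
drive_tool(
  commands=[
    {"dx": 0,"dy": 0,"dz": -1,"rx": 0,"ry": 0,"rz": 0,"jaw": 1},
    {"dx": 0,"dy": 0,"dz": -1,"rx": 0,"ry": 0,"rz": 0,"jaw": 1},
    {"dx": 0,"dy": 0,"dz": -1,"rx": 0,"ry": 0,"rz": 0,"jaw": 1},
    {"dx": 1,"dy": 0.4,"dz": -1,"rx": 0,"ry": 0,"rz": 0,"jaw": 1},
    {"dx": 1,"dy": 0.4,"dz": 0,"rx": 0,"ry": 0,"rz": 0,"jaw": 1},
  ],
)

```text
time_s: 20.05
tcp_pos: [0.5671, -0.1689, 0.214]
eef_rot: [-3.14, 0.006, -3.104]
force: [0.4, 0.1, 0.3]
opening: 0.998
grip_force: 0.0
```

Request:
drive_tool(
  commands=[
    {"dx": 1,"dy": 0.4,"dz": 0,"rx": 0,"ry": 0,"rz": 0,"jaw": 1},
    {"dx": 1,"dy": 0.4,"dz": 0,"rx": 0,"ry": 0,"rz": 0,"jaw": 1},
    {"dx": 1,"dy": 0.4,"dz": 0,"rx": 0,"ry": 0,"rz": 0,"jaw": 1},
    {"dx": 0.5,"dy": 0.4,"dz": 0,"rx": 0,"ry": 0,"rz": 0,"jaw": 1},
    {"dx": 0,"dy": 0,"dz": 0,"rx": 0,"ry": 0,"rz": 0,"jaw": 1},
  ],
)

```text
time_s: 20.55
tcp_pos: [0.4755, -0.1311, 0.2113]
eef_rot: [-3.141, 0.001, -3.104]
force: [-0.5, 0.4, 0.2]
opening: 1.004
grip_force: 0.0
```

```bash
python3 - <<'E'
from h import *
o=get_obs();print(o['tcp_pos'],o['eef_rot'],o['joint_pos'])
a=snap('wrist','w6.png')
cv2.imwrite('pics/w6b.png',cv2.resize(a['image'][:,:,::-1],(800,600),interpolation=cv2.INTER_CUBIC))
E
```

```text
[ 0.47547809 -0.13114151  0.21132492] [-3.14132000e+00  9.31376834e-04 -3.10359821e+00] [-2.69132384e-01  1.90984509e-01 -1.27107973e-01  1.25173362e+00
  2.16760985e-05 -3.07126686e-01]
```

View pics/w6b.png

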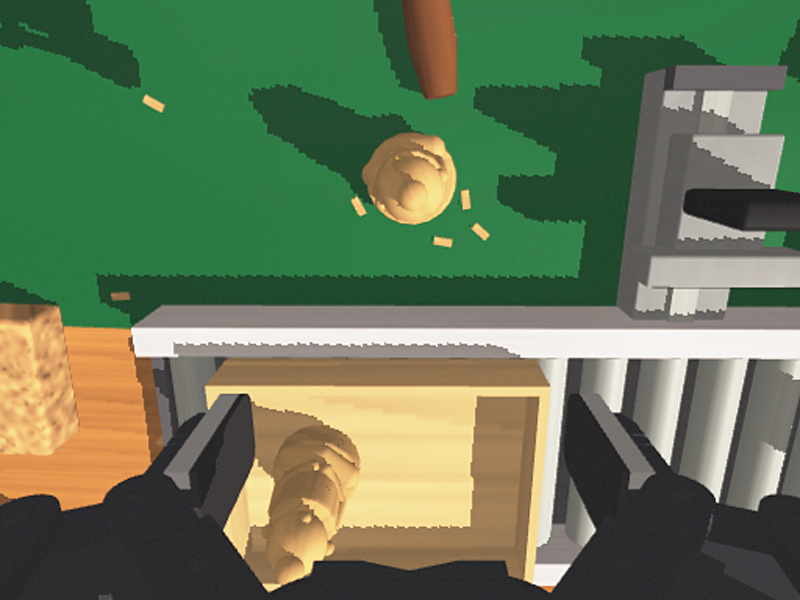

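```bash
python3 - <<'E'
from h import *
np.set_printoptions(precision=4,suppress=True)
R=np.array([[.9994,.0355],[-.0355,.9994]]); o=np.array([.612,-.033])
def P(n,uv,z):
    p=ray('wrist',uv[0]*.64,uv[1]*.64,z)[:2]; print(n,p,'bed',R@(p-o)); return p
P('B top',(413,192),.1);P('B base',(409,177),.02)
P('A top',(288,573),.14);P('A base',(318,470),.06)
print([proj('wrist',[.615,-.186,z])/.64 for z in(.06,.14)])
print('tcp',R@(get_obs()['tcp_pos'][:2]-o))
E
```

```text
B top [ 0.4283 -0.13  ] bed [-0.187  -0.0904]
B base [ 0.4282 -0.1318] bed [-0.1872 -0.0922]
A top [ 0.6146 -0.1855] bed [-0.0028 -0.1525]
A base [ 0.611  -0.1834] bed [-0.0064 -0.1503]
[array([314.0086, 475.2148]), array([287.0483, 573.636 ])]
tcp [-0.1386 -0.0939]
```

Request:
drive_tool(
  commands=[
    {"dx": 1,"dy": 0.1,"dz": 0,"rx": 0,"ry": 0,"rz": 0,"jaw": 1},
    {"dx": 0.94,"dy": 0,"dz": 0,"rx": 0,"ry": 0,"rz": 0,"jaw": 1},
    {"dx": 0,"dy": 0,"dz": 1,"rx": 0,"ry": 0,"rz": 0,"jaw": 1},
    {"dx": 0,"dy": 0,"dz": 1,"rx": 0,"ry": 0,"rz": 0,"jaw": 1},
    {"dx": 0,"dy": 0,"dz": 1,"rx": 0,"ry": 0,"rz": 0,"jaw": 1},
  ],
)

```text
time_s: 21.1
tcp_pos: [0.4296, -0.1319, 0.1347]
eef_rot: [-3.141, 0.002, -3.104]
force: [0.3, 0.5, -0.7]
opening: 1.003
grip_force: 0.0
```

Request:
drive_tool(
  commands=[
    {"dx": 0,"dy": 0,"dz": 1,"rx": 0,"ry": 0,"rz": 0,"jaw": 1},
    {"dx": 0,"dy": 0,"dz": 1,"rx": 0,"ry": 0,"rz": 0,"jaw": 1},
    {"dx": 0,"dy": 0,"dz": 1,"rx": 0,"ry": 0,"rz": 0,"jaw": 1},
    {"dx": 0,"dy": 0,"dz": 1,"rx": 0,"ry": 0,"rz": 0,"jaw": 1},
    {"dx": 0,"dy": 0,"dz": 0.25,"rx": 0,"ry": 0,"rz": 0,"jaw": 1},
  ],
)

```text
time_s: 21.6
tcp_pos: [0.428, -0.1313, 0.0267]
eef_rot: [3.141, -0.003, -3.104]
force: [-0.3, -0.2, 0.7]
opening: 0.997
grip_force: 0.0
```

Request:
drive_tool(
  commands=[
    {"dx": 0,"dy": 0,"dz": 0,"rx": 0,"ry": 0,"rz": 0,"jaw": 0.3},
    {"dx": 0,"dy": 0,"dz": 0,"rx": 0,"ry": 0,"rz": 0,"jaw": 0},
    {"dx": 0,"dy": 0,"dz": 0,"rx": 0,"ry": 0,"rz": 0,"jaw": -0.3},
    {"dx": 0,"dy": 0,"dz": 0,"rx": 0,"ry": 0,"rz": 0,"jaw": -0.5},
    {"dx": 0,"dy": 0,"dz": 0,"rx": 0,"ry": 0,"rz": 0,"jaw": -0.5},
  ],
)

```text
time_s: 22.1
tcp_pos: [0.4294, -0.1316, 0.0299]
eef_rot: [-3.141, 0.002, -3.104]
force: [-0.9, -1.3, 5.5]
opening: 0.443
grip_force: 59.5
```

Request:
drive_tool(
  commands=[
    {"dx": 0,"dy": 0,"dz": -0.6,"rx": 0,"ry": 0,"rz": 0,"jaw": -0.5},
    {"dx": 0,"dy": 0,"dz": -1,"rx": 0,"ry": 0,"rz": 0,"jaw": -0.5},
    {"dx": 0,"dy": 0,"dz": -1,"rx": 0,"ry": 0,"rz": 0,"jaw": -0.5},
    {"dx": 0,"dy": 0,"dz": -1,"rx": 0,"ry": 0,"rz": 0,"jaw": -0.5},
    {"dx": 0,"dy": 0,"dz": -0.8,"rx": 0,"ry": 0,"rz": 0,"jaw": -0.5},
  ],
)

```text
time_s: 22.6
tcp_pos: [0.4288, -0.1313, 0.1408]
eef_rot: [-3.141, 0.002, -3.104]
force: [0.2, 0.0, -1.4]
opening: 0.441
grip_force: 60.2
```

Request:
drive_tool(
  commands=[
    {"dx": -1,"dy": 0.3,"dz": 0,"rx": 0,"ry": 0,"rz": 0,"jaw": -0.5},
    {"dx": -1,"dy": 0.3,"dz": 0,"rx": 0,"ry": 0,"rz": 0,"jaw": -0.5},
    {"dx": -1,"dy": 0.3,"dz": 0,"rx": 0,"ry": 0,"rz": 0,"jaw": -0.5},
    {"dx": -1,"dy": 0.3,"dz": 0,"rx": 0,"ry": 0,"rz": 0,"jaw": -0.5},
    {"dx": -1,"dy": 0,"dz": 0,"rx": 0,"ry": 0,"rz": 0,"jaw": -0.5},
  ],
)

```text
time_s: 23.1
tcp_pos: [0.5532, -0.0957, 0.1395]
eef_rot: [-3.142, 0.001, -3.103]
force: [-0.1, -1.0, -0.4]
opening: 0.439
grip_force: 60.3
```

Request:
drive_tool(
  commands=[
    {"dx": -1,"dy": 0,"dz": 0,"rx": 0,"ry": 0,"rz": 0,"jaw": -0.5},
    {"dx": -1,"dy": 0,"dz": 0,"rx": 0,"ry": 0,"rz": 0,"jaw": -0.5},
    {"dx": -0.36,"dy": 0,"dz": 0,"rx": 0,"ry": 0,"rz": 0,"jaw": -0.5},
    {"dx": 0,"dy": 0,"dz": 0,"rx": 0,"ry": 0,"rz": 0,"jaw": -0.5},
  ],
)

```text
time_s: 23.5
tcp_pos: [0.6117, -0.0942, 0.1386]
eef_rot: [-3.141, 0.0, -3.104]
force: [-0.2, 0.1, -1.5]
opening: 0.445
grip_force: 60.3
```

Request:
drive_tool(
  commands=[
    {"dx": 0,"dy": 0,"dz": 1,"rx": 0,"ry": 0,"rz": 0,"jaw": -0.5},
    {"dx": 0,"dy": 0,"dz": 1,"rx": 0,"ry": 0,"rz": 0,"jaw": -0.5},
    {"dx": 0,"dy": 0,"dz": 0.4,"rx": 0,"ry": 0,"rz": 0,"jaw": -0.5},
    {"dx": 0,"dy": 0,"dz": 0.15,"rx": 0,"ry": 0,"rz": 0,"jaw": -0.5},
    {"dx": 0,"dy": 0,"dz": 0,"rx": 0,"ry": 0,"rz": 0,"jaw": -0.5},
  ],
)

```text
time_s: 24.0
tcp_pos: [0.6108, -0.0944, 0.0753]
eef_rot: [-3.141, -0.0, -3.104]
force: [-0.1, -0.9, -0.2]
opening: 0.442
grip_force: 60.3
```

Request:
drive_tool(
  commands=[
    {"dx": 0,"dy": 0,"dz": 0.13,"rx": 0,"ry": 0,"rz": 0,"jaw": -0.5},
    {"dx": 0,"dy": 0,"dz": 0,"rx": 0,"ry": 0,"rz": 0,"jaw": -0.5},
    {"dx": 0,"dy": 0,"dz": 0,"rx": 0,"ry": 0,"rz": 0,"jaw": 0.1},
    {"dx": 0,"dy": 0,"dz": 0,"rx": 0,"ry": 0,"rz": 0,"jaw": 0.2},
    {"dx": 0,"dy": 0,"dz": 0,"rx": 0,"ry": 0,"rz": 0,"jaw": 0.2},
  ],
)

```text
time_s: 24.5
tcp_pos: [0.6113, -0.0943, 0.0719]
eef_rot: [-3.141, 0.001, -3.104]
force: [-0.2, -0.3, -0.1]
opening: 0.598
grip_force: 0.0
```

Request:
drive_tool(
  commands=[
    {"dx": 0,"dy": 0,"dz": -0.5,"rx": 0,"ry": 0,"rz": 0,"jaw": 0.2},
    {"dx": 0,"dy": 0,"dz": -1,"rx": 0,"ry": 0,"rz": 0,"jaw": 0.2},
    {"dx": 0,"dy": 0,"dz": -1,"rx": 0,"ry": 0,"rz": 0,"jaw": 0.2},
    {"dx": 0,"dy": 0,"dz": -1,"rx": 0,"ry": 0,"rz": 0,"jaw": 0.2},
    {"dx": 0,"dy": 0,"dz": -1,"rx": 0,"ry": 0,"rz": 0,"jaw": 0.2},
  ],
)

```text
time_s: 25.0
tcp_pos: [0.6111, -0.0943, 0.1862]
eef_rot: [-3.141, 0.001, -3.104]
force: [-0.1, 0.2, -0.0]
opening: 0.6
grip_force: 0.0
```

Request:
drive_tool(
  commands=[
    {"dx": 0,"dy": -1,"dz": -1,"rx": 0,"ry": 0,"rz": 0,"jaw": 0.2},
    {"dx": 0,"dy": -1,"dz": 0,"rx": 0,"ry": 0,"rz": 0,"jaw": 0.2},
    {"dx": 0,"dy": -1,"dz": 0,"rx": 0,"ry": 0,"rz": 0,"jaw": 0.2},
    {"dx": 0,"dy": -1,"dz": 0,"rx": 0,"ry": 0,"rz": 0,"jaw": 0.2},
    {"dx": 0,"dy": -1,"dz": 0,"rx": 0,"ry": 0,"rz": 0,"jaw": 0.2},
  ],
)

```text
time_s: 25.5
tcp_pos: [0.6158, -0.2202, 0.2103]
eef_rot: [-3.141, 0.001, -3.104]
force: [0.3, 0.2, 0.3]
opening: 0.601
grip_force: 0.0
```

Request:
drive_tool(
  commands=[
    {"dx": 0,"dy": -1,"dz": 0,"rx": 0,"ry": 0,"rz": 0,"jaw": 0.2},
    {"dx": 0,"dy": -1,"dz": 0,"rx": 0,"ry": 0,"rz": 0,"jaw": 0.2},
    {"dx": 0,"dy": -0.8,"dz": 0,"rx": 0,"ry": 0,"rz": 0,"jaw": 0.2},
    {"dx": 0,"dy": 0,"dz": 0,"rx": 0,"ry": 0,"rz": -1,"jaw": 0.2},
    {"dx": 0,"dy": 0,"dz": 0,"rx": 0,"ry": 0,"rz": -1,"jaw": 0.2},
  ],
)

```text
time_s: 26.0
tcp_pos: [0.6183, -0.2901, 0.2095]
eef_rot: [-3.142, 0.0, -2.963]
force: [0.5, 1.3, 0.3]
opening: 0.601
grip_force: 0.0
```

```bash
python3 - <<'E'
from h import *
o=get_obs();print(o['tcp_pos'],o['eef_rot'],o['joint_pos'])
a=snap('side','s2.png')['image'][:,:,::-1]
c=a[150:340,160:330]; cv2.imwrite('pics/s2b.png',cv2.resize(c,None,fx=3.1,fy=3.1,interpolation=cv2.INTER_CUBIC))
E
```

```text
[ 0.61828456 -0.29011043  0.20948436] [-3.14152775e+00  7.63821937e-05 -2.96271963e+00] [-4.38716533e-01  5.26175751e-01  3.74908147e-01  1.41942886e+00
 -8.68619192e-06 -6.17589558e-01]
```

View pics/s2b.png

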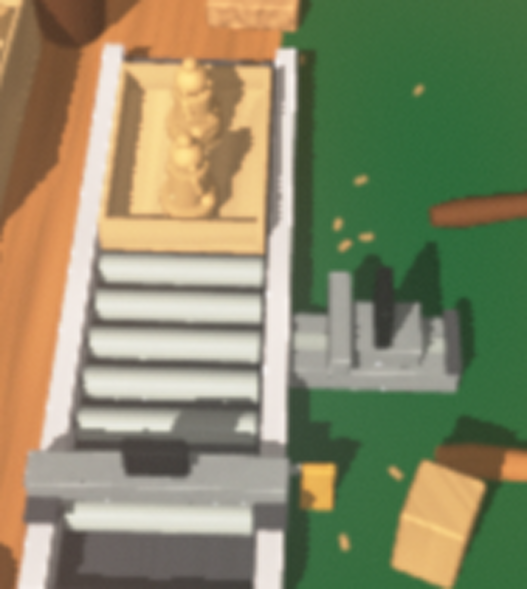

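Request:
drive_tool(
  commands=[
    {"dx": 0,"dy": 0,"dz": 0,"rx": 0,"ry": 0,"rz": -1,"jaw": 0.2},
    {"dx": 0,"dy": 0,"dz": 0,"rx": 0,"ry": 0,"rz": -1,"jaw": 0.2},
    {"dx": 0,"dy": 0,"dz": 0,"rx": 0,"ry": 0,"rz": -1,"jaw": 0.2},
    {"dx": 0,"dy": 0,"dz": 0,"rx": 0,"ry": 0,"rz": -1,"jaw": 0.2},
    {"dx": 0,"dy": 0,"dz": 0,"rx": 0,"ry": 0,"rz": -1,"jaw": 0.2},
  ],
)

```text
time_s: 26.55
tcp_pos: [0.6185, -0.289, 0.2097]
eef_rot: [-3.141, 0.0, -2.614]
force: [-0.1, 1.3, 0.1]
opening: 0.601
grip_force: 0.0
```

Request:
drive_tool(
  commands=[
    {"dx": 0,"dy": 0,"dz": 0,"rx": 0,"ry": 0,"rz": -1,"jaw": 0.2},
    {"dx": 0,"dy": 0,"dz": 0,"rx": 0,"ry": 0,"rz": -1,"jaw": 0.2},
    {"dx": 0,"dy": 0,"dz": 0,"rx": 0,"ry": 0,"rz": -1,"jaw": 0.2},
    {"dx": 0,"dy": 0,"dz": 0,"rx": 0,"ry": 0,"rz": -1,"jaw": 0.2},
    {"dx": 0,"dy": 0,"dz": 0,"rx": 0,"ry": 0,"rz": -1,"jaw": 0.2},
  ],
)

```text
time_s: 27.05
tcp_pos: [0.6185, -0.289, 0.2097]
eef_rot: [-3.141, 0.0, -2.265]
force: [0.2, -0.1, -0.2]
opening: 0.604
grip_force: 0.0
```

Request:
drive_tool(
  commands=[
    {"dx": 0,"dy": 0,"dz": 0,"rx": 0,"ry": 0,"rz": -1,"jaw": 0.2},
    {"dx": 0,"dy": 0,"dz": 0,"rx": 0,"ry": 0,"rz": -1,"jaw": 0.2},
    {"dx": 0,"dy": 0,"dz": 0,"rx": 0,"ry": 0,"rz": -1,"jaw": 0.2},
    {"dx": 0,"dy": 0,"dz": 0,"rx": 0,"ry": 0,"rz": -1,"jaw": 0.2},
    {"dx": 0,"dy": 0,"dz": 0,"rx": 0,"ry": 0,"rz": -1,"jaw": 0.2},
  ],
)

```text
time_s: 27.55
tcp_pos: [0.6185, -0.289, 0.2097]
eef_rot: [-3.141, -0.0, -1.915]
force: [-0.2, -0.5, -0.6]
opening: 0.6
grip_force: 0.0
```

Request:
drive_tool(
  commands=[
    {"dx": 0,"dy": 0,"dz": 0,"rx": 0,"ry": 0,"rz": -1,"jaw": 0.2},
    {"dx": 0,"dy": 0,"dz": 0,"rx": 0,"ry": 0,"rz": -1,"jaw": 0.2},
    {"dx": 0,"dy": 0,"dz": 0,"rx": 0,"ry": 0,"rz": -1,"jaw": 0.2},
    {"dx": 0,"dy": 0,"dz": 0,"rx": 0,"ry": 0,"rz": -1,"jaw": 0.2},
    {"dx": 0,"dy": 0,"dz": 0,"rx": 0,"ry": 0,"rz": -1,"jaw": 0.2},
  ],
)

```text
time_s: 28.05
tcp_pos: [0.6185, -0.289, 0.2097]
eef_rot: [-3.141, -0.0, -1.566]
force: [-0.3, 0.2, 0.2]
opening: 0.598
grip_force: 0.0
```

Request:
drive_tool(
  commands=[
    {"dx": 0,"dy": 0,"dz": 0,"rx": 0,"ry": 0,"rz": -0.5,"jaw": 0.2},
    {"dx": 0,"dy": 0,"dz": 0,"rx": 0,"ry": 0,"rz": 0,"jaw": 0.2},
  ],
)

```text
time_s: 28.25
tcp_pos: [0.6185, -0.289, 0.2096]
eef_rot: [-3.141, -0.0, -1.534]
force: [0.1, -0.1, -0.6]
opening: 0.598
grip_force: 0.0
```

Request:
drive_tool(
  commands=[
    {"dx": 0,"dy": 0,"dz": 1,"rx": 0,"ry": 0,"rz": 0,"jaw": 0.2},
    {"dx": 0,"dy": 0,"dz": 1,"rx": 0,"ry": 0,"rz": 0,"jaw": 0.2},
    {"dx": 0,"dy": 0,"dz": 1,"rx": 0,"ry": 0,"rz": 0,"jaw": 0.2},
    {"dx": 0,"dy": 0,"dz": 1,"rx": 0,"ry": 0,"rz": 0,"jaw": 0.2},
    {"dx": 0,"dy": 0,"dz": 1,"rx": 0,"ry": 0,"rz": 0,"jaw": 0.2},
  ],
)

```text
time_s: 28.75
tcp_pos: [0.6185, -0.2891, 0.0835]
eef_rot: [-3.141, -0.0, -1.535]
force: [0.6, -0.3, -0.8]
opening: 0.601
grip_force: 0.0
```

Request:
drive_tool(
  commands=[
    {"dx": 0,"dy": 0,"dz": 1,"rx": 0,"ry": 0,"rz": 0,"jaw": 0.2},
    {"dx": 0,"dy": 0,"dz": 0.3,"rx": 0,"ry": 0,"rz": 0,"jaw": 0.2},
    {"dx": -0.4,"dy": 0,"dz": 0,"rx": 0,"ry": 0,"rz": 0,"jaw": 0.2},
    {"dx": -0.4,"dy": 0,"dz": 0,"rx": 0,"ry": 0,"rz": 0,"jaw": 0.2},
    {"dx": -0.2,"dy": 0,"dz": 0,"rx": 0,"ry": 0,"rz": 0,"jaw": 0.2},
  ],
)

```text
time_s: 29.25
tcp_pos: [0.6183, -0.2631, 0.0532]
eef_rot: [-3.14, -0.001, -1.533]
force: [-0.5, 0.3, 0.2]
opening: 0.603
grip_force: 0.0
```

Request:
drive_tool(
  commands=[
    {"dx": -0.15,"dy": 0,"dz": 0,"rx": 0,"ry": 0,"rz": 0,"jaw": 0.2},
    {"dx": -0.15,"dy": 0,"dz": 0,"rx": 0,"ry": 0,"rz": 0,"jaw": 0.2},
    {"dx": -0.15,"dy": 0,"dz": 0,"rx": 0,"ry": 0,"rz": 0,"jaw": 0.2},
    {"dx": -0.15,"dy": 0,"dz": 0,"rx": 0,"ry": 0,"rz": 0,"jaw": 0.2},
    {"dx": -0.15,"dy": 0,"dz": 0,"rx": 0,"ry": 0,"rz": 0,"jaw": 0.2},
  ],
)

```text
time_s: 29.75
tcp_pos: [0.617, -0.2454, 0.0518]
eef_rot: [-3.141, -0.0, -1.533]
force: [0.8, -1.4, 1.2]
opening: 0.599
grip_force: 0.6
```

Request:
drive_tool(
  commands=[
    {"dx": -0.2,"dy": 0,"dz": 0,"rx": 0,"ry": 0,"rz": 0,"jaw": 0.2},
    {"dx": -0.25,"dy": 0,"dz": 0,"rx": 0,"ry": 0,"rz": 0,"jaw": 0.2},
    {"dx": -0.25,"dy": 0,"dz": 0,"rx": 0,"ry": 0,"rz": 0,"jaw": 0.2},
    {"dx": -0.25,"dy": 0,"dz": 0,"rx": 0,"ry": 0,"rz": 0,"jaw": 0.2},
    {"dx": -0.25,"dy": 0,"dz": 0,"rx": 0,"ry": 0,"rz": 0,"jaw": 0.2},
  ],
)

```text
time_s: 30.25
tcp_pos: [0.6157, -0.2148, 0.0516]
eef_rot: [-3.142, -0.0, -1.533]
force: [0.8, -1.8, 1.1]
opening: 0.597
grip_force: 0.7
```

Request:
drive_tool(
  commands=[
    {"dx": -0.25,"dy": 0,"dz": 0,"rx": 0,"ry": 0,"rz": 0,"jaw": 0.2},
    {"dx": -0.25,"dy": 0,"dz": 0,"rx": 0,"ry": 0,"rz": 0,"jaw": 0.2},
    {"dx": -0.25,"dy": 0,"dz": 0,"rx": 0,"ry": 0,"rz": 0,"jaw": 0.2},
    {"dx": -0.25,"dy": 0,"dz": 0,"rx": 0,"ry": 0,"rz": 0,"jaw": 0.2},
    {"dx": -0.25,"dy": 0,"dz": 0,"rx": 0,"ry": 0,"rz": 0,"jaw": 0.2},
  ],
)

```text
time_s: 30.75
tcp_pos: [0.6145, -0.1837, 0.0515]
eef_rot: [3.142, -0.0, -1.533]
force: [0.9, -1.4, 0.2]
opening: 0.601
grip_force: 0.7
```

Request:
drive_tool(
  commands=[
    {"dx": -0.25,"dy": 0,"dz": 0,"rx": 0,"ry": 0,"rz": 0,"jaw": 0.2},
    {"dx": -0.25,"dy": 0,"dz": 0,"rx": 0,"ry": 0,"rz": 0,"jaw": 0.2},
    {"dx": -0.25,"dy": 0,"dz": 0,"rx": 0,"ry": 0,"rz": 0,"jaw": 0.2},
    {"dx": -0.25,"dy": 0,"dz": 0,"rx": 0,"ry": 0,"rz": 0,"jaw": 0.2},
    {"dx": -0.25,"dy": 0,"dz": 0,"rx": 0,"ry": 0,"rz": 0,"jaw": 0.2},
  ],
)

```text
time_s: 31.25
tcp_pos: [0.6133, -0.1525, 0.0516]
eef_rot: [3.142, -0.0, -1.533]
force: [2.2, -1.1, 1.1]
opening: 0.601
grip_force: 0.7
```

Request:
drive_tool(
  commands=[
    {"dx": -0.25,"dy": 0,"dz": 0,"rx": 0,"ry": 0,"rz": 0,"jaw": 0.2},
    {"dx": -0.25,"dy": 0,"dz": 0,"rx": 0,"ry": 0,"rz": 0,"jaw": 0.2},
    {"dx": -0.25,"dy": 0,"dz": 0,"rx": 0,"ry": 0,"rz": 0,"jaw": 0.2},
    {"dx": -0.25,"dy": 0,"dz": 0,"rx": 0,"ry": 0,"rz": 0,"jaw": 0.2},
    {"dx": -0.25,"dy": 0,"dz": 0,"rx": 0,"ry": 0,"rz": 0,"jaw": 0.2},
  ],
)

```text
time_s: 31.75
tcp_pos: [0.6121, -0.1213, 0.0515]
eef_rot: [3.141, -0.0, -1.533]
force: [1.2, -1.2, 0.4]
opening: 0.598
grip_force: 0.7
```

Request:
drive_tool(
  commands=[
    {"dx": -0.25,"dy": 0,"dz": 0,"rx": 0,"ry": 0,"rz": 0,"jaw": 0.2},
    {"dx": -0.25,"dy": 0,"dz": 0,"rx": 0,"ry": 0,"rz": 0,"jaw": 0.2},
    {"dx": -0.25,"dy": 0,"dz": 0,"rx": 0,"ry": 0,"rz": 0,"jaw": 0.2},
    {"dx": -0.25,"dy": 0,"dz": 0,"rx": 0,"ry": 0,"rz": 0,"jaw": 0.2},
    {"dx": -0.25,"dy": 0,"dz": 0,"rx": 0,"ry": 0,"rz": 0,"jaw": 0.2},
  ],
)

```text
time_s: 32.25
tcp_pos: [0.6109, -0.09, 0.0516]
eef_rot: [3.142, -0.0, -1.533]
force: [0.8, -1.2, 0.4]
opening: 0.604
grip_force: 0.7
```

Request:
drive_tool(
  commands=[
    {"dx": -0.25,"dy": 0,"dz": 0,"rx": 0,"ry": 0,"rz": 0,"jaw": 0.2},
    {"dx": -0.25,"dy": 0,"dz": 0,"rx": 0,"ry": 0,"rz": 0,"jaw": 0.2},
    {"dx": -0.25,"dy": 0,"dz": 0,"rx": 0,"ry": 0,"rz": 0,"jaw": 0.2},
    {"dx": -0.2,"dy": 0,"dz": 0,"rx": 0,"ry": 0,"rz": 0,"jaw": 0.2},
    {"dx": -0.15,"dy": 0,"dz": 0,"rx": 0,"ry": 0,"rz": 0,"jaw": 0.2},
  ],
)

```text
time_s: 32.75
tcp_pos: [0.6097, -0.0625, 0.0515]
eef_rot: [3.141, 0.0, -1.533]
force: [1.1, -1.6, -0.3]
opening: 0.598
grip_force: 0.6
```

Request:
drive_tool(
  commands=[
    {"dx": -0.2,"dy": 0,"dz": 0,"rx": 0,"ry": 0,"rz": 0,"jaw": 0.2},
    {"dx": -0.2,"dy": 0,"dz": 0,"rx": 0,"ry": 0,"rz": 0,"jaw": 0.2},
    {"dx": -0.2,"dy": 0,"dz": 0,"rx": 0,"ry": 0,"rz": 0,"jaw": 0.2},
    {"dx": -0.2,"dy": 0,"dz": 0,"rx": 0,"ry": 0,"rz": 0,"jaw": 0.2},
    {"dx": -0.12,"dy": 0,"dz": 0,"rx": 0,"ry": 0,"rz": 0,"jaw": 0.2},
  ],
)

```text
time_s: 33.25
tcp_pos: [0.6089, -0.0395, 0.0515]
eef_rot: [3.141, 0.0, -1.533]
force: [0.6, -0.8, -0.0]
opening: 0.598
grip_force: 0.5
```

Request:
drive_tool(
  commands=[
    {"dx": -0.1,"dy": 0,"dz": 0,"rx": 0,"ry": 0,"rz": 0,"jaw": 0.2},
    {"dx": -0.1,"dy": 0,"dz": 0,"rx": 0,"ry": 0,"rz": 0,"jaw": 0.2},
  ],
)

```text
time_s: 33.45
tcp_pos: [0.6088, -0.0349, 0.0515]
eef_rot: [3.141, -0.0, -1.533]
force: [0.4, -0.9, 0.3]
opening: 0.601
grip_force: 0.5
```

Request:
drive_tool(
  commands=[
    {"dx": -0.1,"dy": 0,"dz": 0,"rx": 0,"ry": 0,"rz": 0,"jaw": 0.2},
  ],
)

```text
time_s: 33.55
tcp_pos: [0.6087, -0.0325, 0.0515]
eef_rot: [3.141, -0.0, -1.533]
force: [-0.1, -1.1, 0.9]
opening: 0.595
grip_force: 0.5
```

Bed y is about 0. I'll push in small steps until the force rises.

Request:
drive_tool(
  commands=[
    {"dx": -0.08,"dy": 0,"dz": 0,"rx": 0,"ry": 0,"rz": 0,"jaw": 0.2},
    {"dx": 0,"dy": 0,"dz": 0,"rx": 0,"ry": 0,"rz": 0,"jaw": 0.2},
  ],
)

```text
time_s: 33.75
tcp_pos: [0.6086, -0.0317, 0.0516]
eef_rot: [3.141, -0.003, -1.534]
force: [0.1, -6.0, 0.8]
opening: 0.598
grip_force: 3.2
```

Request:
drive_tool(
  commands=[
    {"dx": -0.08,"dy": 0,"dz": 0,"rx": 0,"ry": 0,"rz": 0,"jaw": 0.2},
    {"dx": 0,"dy": 0,"dz": 0,"rx": 0,"ry": 0,"rz": 0,"jaw": 0.2},
  ],
)

```text
time_s: 33.95
tcp_pos: [0.6087, -0.0305, 0.0516]
eef_rot: [3.142, -0.004, -1.535]
force: [-0.5, -9.5, 0.8]
opening: 0.602
grip_force: 5.0
```

```bash
python3 - <<'E'
from h import *
a=snap('side','s3.png')['image'][:,:,::-1]
c=a[185:325,160:330]; cv2.imwrite('pics/s3b.png',cv2.resize(c,None,fx=4.2,fy=4.2,interpolation=cv2.INTER_CUBIC))
E
```

```text
(no output)
```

View pics/s3b.png

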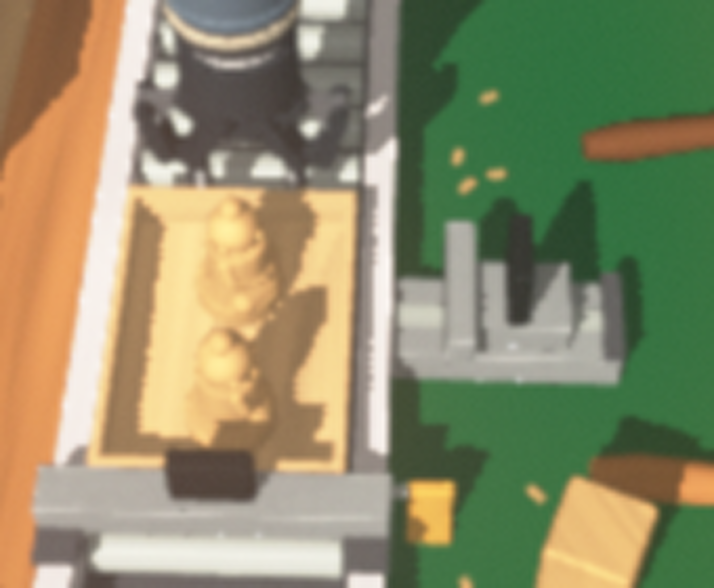

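Request:
drive_tool(
  commands=[
    {"dx": 0.3,"dy": 0,"dz": 0,"rx": 0,"ry": 0,"rz": 0,"jaw": 0.2},
    {"dx": 0.3,"dy": 0,"dz": 0,"rx": 0,"ry": 0,"rz": 0,"jaw": 0.2},
    {"dx": 0.4,"dy": 0,"dz": -1,"rx": 0,"ry": 0,"rz": 0,"jaw": 0.2},
    {"dx": 0,"dy": 0,"dz": -1,"rx": 0,"ry": 0,"rz": 0,"jaw": 0.2},
    {"dx": 0,"dy": 0,"dz": -1,"rx": 0,"ry": 0,"rz": 0,"jaw": 0.2},
  ],
)

```text
time_s: 34.5
tcp_pos: [0.6093, -0.0541, 0.1272]
eef_rot: [3.141, 0.001, -1.534]
force: [-0.1, -0.4, 0.8]
opening: 0.603
grip_force: 0.0
```

Request:
drive_tool(
  commands=[
    {"dx": 0,"dy": 0,"dz": -1,"rx": 0,"ry": 0,"rz": 0,"jaw": -1},
    {"dx": 0,"dy": 0,"dz": -1,"rx": 0,"ry": 0,"rz": 0,"jaw": -1},
    {"dx": 0,"dy": 1,"dz": -1,"rx": 0,"ry": 0,"rz": 0,"jaw": -1},
    {"dx": 0,"dy": 1,"dz": 0,"rx": 0,"ry": 0,"rz": 0,"jaw": -1},
    {"dx": 0,"dy": 1,"dz": 0,"rx": 0,"ry": 0,"rz": 0,"jaw": -1},
  ],
)

```text
time_s: 35.0
tcp_pos: [0.5342, -0.0566, 0.2023]
eef_rot: [-3.14, 0.0, -1.533]
force: [-1.3, -0.7, 1.2]
opening: -0.002
grip_force: 0.0
```

Request:
drive_tool(
  commands=[
    {"dx": 0,"dy": 1,"dz": 0,"rx": 0,"ry": 0,"rz": 0,"jaw": -1},
    {"dx": 0,"dy": 1,"dz": 0,"rx": 0,"ry": 0,"rz": 0,"jaw": -1},
    {"dx": 0,"dy": 1,"dz": 0,"rx": 0,"ry": 0,"rz": 0,"jaw": -1},
    {"dx": 0,"dy": 1,"dz": 0,"rx": 0,"ry": 0,"rz": 0,"jaw": -1},
    {"dx": -1,"dy": 1,"dz": 0,"rx": 0,"ry": 0,"rz": 0,"jaw": -1},
  ],
)

```text
time_s: 35.5
tcp_pos: [0.408, -0.0372, 0.2016]
eef_rot: [-3.141, -0.0, -1.535]
force: [0.9, 1.0, 0.4]
opening: -0.003
grip_force: 0.0
```

Request:
drive_tool(
  commands=[
    {"dx": -1,"dy": 1,"dz": 0,"rx": 0,"ry": 0,"rz": 0,"jaw": -1},
    {"dx": -1,"dy": 0.5,"dz": 0,"rx": 0,"ry": 0,"rz": 0,"jaw": -1},
    {"dx": -1,"dy": 0,"dz": 0,"rx": 0,"ry": 0,"rz": 0,"jaw": -1},
    {"dx": -0.1,"dy": 0,"dz": 0,"rx": 0,"ry": 0,"rz": 0,"jaw": -1},
    {"dx": 0,"dy": 0,"dz": 0,"rx": 0,"ry": 0,"rz": 0,"jaw": -1},
  ],
)

```text
time_s: 36.0
tcp_pos: [0.3684, 0.0402, 0.2017]
eef_rot: [-3.141, 0.0, -1.531]
force: [0.2, 0.1, -0.3]
opening: 0.002
grip_force: 0.0
```

```bash
python3 - <<'E'
from h import *
np.set_printoptions(precision=4,suppress=True)
R=np.array([[.9994,.0355],[-.0355,.9994]]); o=np.array([.612,-.033])
q=get_obs();print(q['tcp_pos'],q['eef_rot'],q['joint_pos'],'bed',R@(q['tcp_pos'][:2]-o))
f=lambda n,u,v,z:print(n,R@(ray('side',160+u/4.2,185+v/4.2,z)[:2]-o))
f('post',615,272,.05);f('post',615,272,.08);f('fin L top',508,215,.116);f('fin R',530,215,.116);f('fin mid',520,290,.116);f('jaw',447,222,.075)
E
```

```text
[0.3684 0.0402 0.2017] [-3.1413  0.0001 -1.5314] [ 0.1087 -0.0139 -0.3844  1.2001  0.0001 -1.5015] bed [-0.2409  0.0818]
post [-0.2453  0.0556]
post [-0.2406  0.075 ]
fin L top [-0.171   0.0586]
fin R [-0.1847  0.0581]
fin mid [-0.1771  0.113 ]
jaw [-0.1347  0.037 ]
```

Request:
drive_tool(
  commands=[
    {"dx": 0,"dy": -0.9,"dz": 0,"rx": 0,"ry": 0,"rz": 0,"jaw": -1},
    {"dx": 0,"dy": 0,"dz": 1,"rx": 0,"ry": 0,"rz": 0,"jaw": -1},
    {"dx": 0,"dy": 0,"dz": 1,"rx": 0,"ry": 0,"rz": 0,"jaw": -1},
    {"dx": 0,"dy": 0,"dz": 1,"rx": 0,"ry": 0,"rz": 0,"jaw": -1},
    {"dx": 0,"dy": 0,"dz": 0.7,"rx": 0,"ry": 0,"rz": 0,"jaw": -1},
  ],
)

```text
time_s: 36.5
tcp_pos: [0.3904, 0.0397, 0.1075]
eef_rot: [3.14, -0.0, -1.534]
force: [-0.3, 0.3, -0.5]
opening: 0.001
grip_force: 0.0
```

Request:
drive_tool(
  commands=[
    {"dx": 0,"dy": 0,"dz": 0.6,"rx": 0,"ry": 0,"rz": 0,"jaw": -1},
    {"dx": 0,"dy": -0.3,"dz": 0,"rx": 0,"ry": 0,"rz": 0,"jaw": -1},
    {"dx": 0,"dy": -0.3,"dz": 0,"rx": 0,"ry": 0,"rz": 0,"jaw": -1},
    {"dx": 0,"dy": -0.3,"dz": 0,"rx": 0,"ry": 0,"rz": 0,"jaw": -1},
    {"dx": 0,"dy": 0,"dz": 0,"rx": 0,"ry": 0,"rz": 0,"jaw": -1},
  ],
)

```text
time_s: 37.0
tcp_pos: [0.4144, 0.0412, 0.0946]
eef_rot: [-3.141, -0.0, -1.534]
force: [-0.8, -0.3, -0.1]
opening: -0.003
grip_force: 0.3
```

Request:
drive_tool(
  commands=[
    {"dx": 0,"dy": -0.3,"dz": 0,"rx": 0,"ry": 0,"rz": 0,"jaw": -1},
    {"dx": 0,"dy": -0.3,"dz": 0,"rx": 0,"ry": 0,"rz": 0,"jaw": -1},
    {"dx": 0,"dy": -0.3,"dz": 0,"rx": 0,"ry": 0,"rz": 0,"jaw": -1},
    {"dx": 0,"dy": -0.3,"dz": 0,"rx": 0,"ry": 0,"rz": 0,"jaw": -1},
    {"dx": 0,"dy": -0.3,"dz": 0,"rx": 0,"ry": 0,"rz": 0,"jaw": -1},
  ],
)

```text
time_s: 37.5
tcp_pos: [0.4499, 0.0426, 0.0944]
eef_rot: [3.14, -0.001, -1.533]
force: [-8.2, -3.4, 5.8]
opening: -0.001
grip_force: 4.2
```

Request:
drive_tool(
  commands=[
    {"dx": 0,"dy": -0.2,"dz": 0,"rx": 0,"ry": 0,"rz": 0,"jaw": -1},
    {"dx": 0,"dy": -0.15,"dz": 0,"rx": 0,"ry": 0,"rz": 0,"jaw": -1},
  ],
)

```text
time_s: 37.7
tcp_pos: [0.459, 0.0429, 0.0945]
eef_rot: [3.14, -0.001, -1.533]
force: [-7.1, -2.9, 4.4]
opening: 0.004
grip_force: 3.6
```

Request:
drive_tool(
  commands=[
    {"dx": 0,"dy": -0.08,"dz": 0,"rx": 0,"ry": 0,"rz": 0,"jaw": -1},
  ],
)

```text
time_s: 37.8
tcp_pos: [0.4611, 0.043, 0.0944]
eef_rot: [3.14, -0.001, -1.533]
force: [-6.7, -3.0, 4.2]
opening: 0.003
grip_force: 3.3
```

Request:
drive_tool(
  commands=[
    {"dx": 0,"dy": -0.08,"dz": 0,"rx": 0,"ry": 0,"rz": 0,"jaw": -1},
  ],
)

```text
time_s: 37.9
tcp_pos: [0.463, 0.0431, 0.0945]
eef_rot: [3.14, -0.001, -1.533]
force: [-6.7, -3.1, 4.5]
opening: -0.004
grip_force: 3.3
```

Request:
drive_tool(
  commands=[
    {"dx": 0,"dy": -0.08,"dz": 0,"rx": 0,"ry": 0,"rz": 0,"jaw": -1},
  ],
)

```text
time_s: 38.0
tcp_pos: [0.4649, 0.0431, 0.0945]
eef_rot: [3.14, -0.001, -1.533]
force: [-7.5, -3.4, 3.4]
opening: 0.0
grip_force: 3.3
```

Request:
drive_tool(
  commands=[
    {"dx": 0,"dy": -0.08,"dz": 0,"rx": 0,"ry": 0,"rz": 0,"jaw": -1},
  ],
)

```text
time_s: 38.1
tcp_pos: [0.4669, 0.0432, 0.0945]
eef_rot: [3.14, -0.001, -1.533]
force: [-6.1, -3.1, 4.1]
opening: -0.002
grip_force: 3.3
```

Request:
drive_tool(
  commands=[
    {"dx": 0,"dy": -0.08,"dz": 0,"rx": 0,"ry": 0,"rz": 0,"jaw": -1},
  ],
)

```text
time_s: 38.2
tcp_pos: [0.4688, 0.0433, 0.0945]
eef_rot: [3.14, -0.001, -1.533]
force: [-11.4, -3.4, 6.6]
opening: 0.002
grip_force: 6.4
```

Request:
drive_tool(
  commands=[
    {"dx": 0,"dy": -0.06,"dz": 0,"rx": 0,"ry": 0,"rz": 0,"jaw": -1},
  ],
)

```text
time_s: 38.3
tcp_pos: [0.4694, 0.0433, 0.0944]
eef_rot: [3.138, -0.001, -1.533]
force: [-11.8, -2.2, 8.5]
opening: -0.002
grip_force: 6.2
```

Request:
drive_tool(
  commands=[
    {"dx": 0,"dy": 0.3,"dz": 0,"rx": 0,"ry": 0,"rz": 0,"jaw": -1},
    {"dx": 0,"dy": 0.6,"dz": 0,"rx": 0,"ry": 0,"rz": 0,"jaw": -1},
    {"dx": 0,"dy": 0,"dz": -1,"rx": 0,"ry": 0,"rz": 0,"jaw": -1},
    {"dx": 0,"dy": 0,"dz": -1,"rx": 0,"ry": 0,"rz": 0,"jaw": -1},
    {"dx": 0,"dy": 0,"dz": -1,"rx": 0,"ry": 0,"rz": 0,"jaw": -1},
  ],
)

```text
time_s: 38.8
tcp_pos: [0.449, 0.0431, 0.1706]
eef_rot: [-3.14, 0.0, -1.533]
force: [0.3, 0.2, -0.3]
opening: 0.002
grip_force: 0.0
```

Request:
drive_tool(
  commands=[
    {"dx": 0,"dy": 0,"dz": -1,"rx": 0,"ry": 0,"rz": 0,"jaw": -1},
    {"dx": 1,"dy": 0.5,"dz": -1,"rx": 0,"ry": 0,"rz": 0,"jaw": -1},
    {"dx": 1,"dy": 0.5,"dz": -1,"rx": 0,"ry": 0,"rz": 0,"jaw": -1},
    {"dx": 1,"dy": 0.5,"dz": 0,"rx": 0,"ry": 0,"rz": 0,"jaw": -1},
    {"dx": 0,"dy": 0,"dz": 0,"rx": 0,"ry": 0,"rz": 0,"jaw": -1},
  ],
)

```text
time_s: 39.3
tcp_pos: [0.4137, -0.0353, 0.2456]
eef_rot: [-3.138, -0.001, -1.535]
force: [0.6, 0.5, -0.3]
opening: -0.001
grip_force: 0.0
```

```bash
python3 - <<'E'
from h import *
a=snap('side','s4.png')['image'][:,:,::-1]
c=a[205:330,170:310]; cv2.imwrite('pics/s4b.png',cv2.resize(c,None,fx=4.8,fy=4.8,interpolation=cv2.INTER_CUBIC))
E
```

```text
(no output)
```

View pics/s4b.png

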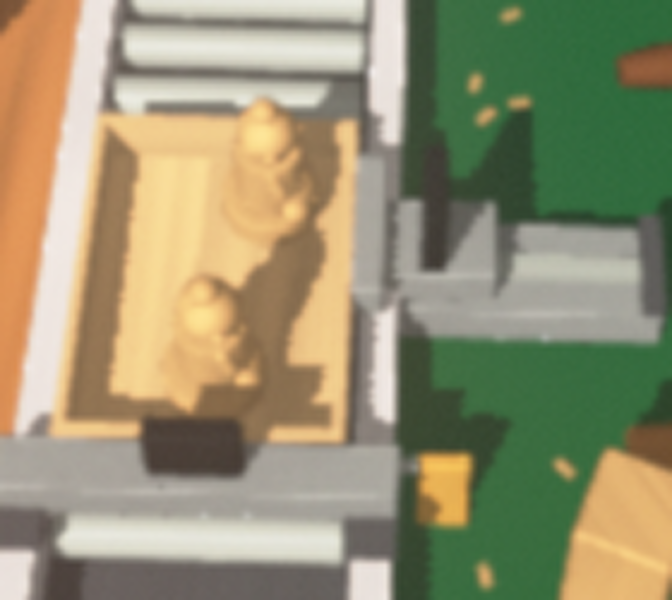

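```bash
python3 - <<'E'
from h import *
np.set_printoptions(precision=4,suppress=True)
R=np.array([[.9994,.0355],[-.0355,.9994]]); o=np.array([.612,-.033])
f=lambda n,u,v,z:print(n,R@(ray('side',170+u/4.8,205+v/4.8,z)[:2]-o))
f('A top',264,103,.141);f('A base bottom front',262,243,.04);f('A base mid',264,205,.06)
f('B top',205,282,.141);f('B base mid',208,370,.06)
f('tray rear L',101,115,.074);f('tray rear R',357,120,.074);f('tray front L',57,434,.074);f('tray front R',346,440,.074)
f('jaw face far',358,158,.075);f('jaw near',352,295,.075)
E
```

```text
A top [-0.0253  0.0502]
A base bottom front [-0.0221  0.0752]
A base mid [-0.0232  0.0626]
B top [-0.0028  0.1616]
B base mid [-0.0002  0.1671]
tray rear L [0.0732 0.0135]
tray rear R [-0.0739  0.0121]
tray front L [0.0724 0.2134]
tray front R [-0.0752  0.2123]
jaw face far [-0.0754  0.0391]
jaw near [-0.0752  0.128 ]
```

The last crop shows the tray front (57–346, 437) against the stop and the jaw at (355,225) flush with the tray side. The figure at (264,175) was knocked sideways but is still upright in the tray, within limits.

```bash
python3 -c "
from cell import robot
print(robot.hand_in())"
```

```text
the job is handed in; nothing more can be done
None
```

I handed the job in after about 39 s of robot time, and no verdict came back. By my last measurements both figures stand upright in the tray, one after being knocked sideways inside it. The tray is against the stop on its mark, the clamp jaw is against the tray's side, the sanding block is on the table, and I never touched the uncarved block.

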